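# Weigh a corrosion-test rod and push it home in its exposure vial

### The job

Weigh the copper test rod: take it off the slanted rest, stand it tip down in the tube on the balance pan and let go of it for a second so the pan carries it alone. Then pick it up again, by its orange cap so that it can go deep enough, and push it, tip first, into the empty vial with the blue bands, driving the stiff plug ahead of it until you feel the plug bottom out; press it there for a moment with about 15 newtons, never forcing the glass with over 35. Let go, leaving the rod standing in the vial and the bottle, brush and mural fragment where they were.

Things in the scene. Friction and masses are not known exactly. Their poses are not given: they have to be found in the camera images.
- rod: Copper test rod: round shaft 9 mm diameter, 100 mm long, tip chamfered; above it a fixed orange cap, 22 mm diameter, 26 mm long; about 70 g. Origin at the centre of the tip; +z from tip to cap. Starts in the slanted rest at 45 degrees, cap end up; the shaft is free to grip from 25 to 100 mm above the tip, the cap lies between cheeks and cannot be gripped there.
- rod_collar (a point): Centre of the underside of the orange cap, where it meets the shaft, 100 mm from the tip; z towards the cap's top.
- rest: Fixed white slanted rest on a grey base plate 135 x 60 x 8 mm. Origin at the centre of its underside; +x is the horizontal direction in which the rod rises. In its frame the rod's tip is at x -50, z 35 mm; a post at x 42 mm carries the cap cradle, 44 mm wide, its cheeks 5 mm higher than the rod's axis.
- balance: White laboratory balance, fixed, 200 x 160 x 46 mm. Origin on the table below the pan's centre; the housing reaches from x -120 to +80 mm and y -80 to +80 mm in its frame, display at the -x end.
- weigh_mouth (a point): Centre of the mouth of the upright aluminium weighing tube on the balance's steel pan (90 mm diameter, top 60 mm above the table); z up. Mouth 105 mm above the table unloaded, 20.5 mm wide inside, 27 mm outside, tapering over 9 mm to a bore of 11.5 mm; the tube's floor is 40 mm below the mouth. The rod stands in it with a slight lean.
- pan (a joint): Depression of the sprung pan in m: 0 unloaded, positive downwards, up to 0.009; the rod's weight alone gives 0.003 to 0.006.
- vial: The empty glass vial with a blue sleeve and a blue band, on a dark square foot 52 x 52 x 10 mm, fixed. Origin at the centre of the foot's underside; z up. A white plug inside, its top 52 to 82 mm below the mouth at first, slides down at about 5 N and stays where it is left. It bottoms on a hidden stop that differs from vial to vial: its top is then 72 to 96 mm below the mouth.
- vial_mouth (a point): Centre of the blue-banded vial's mouth rim, 115 mm above the table; z up. Mouth 15 mm wide inside, 21.6 mm outside, tapering over 8 mm to a bore of 11.6 mm. With the plug bottomed, the underside of the rod's cap stays 4 to 28 mm above this rim.
- full_vial: The same vial with red sleeve and band, already holding a steel rod with a grey cap whose top is 149 mm above the table; fixed. Origin at the centre of the foot's underside. It may stand in either of the two vial places.
- bottle: Amber bottle with a blue cap, 64 mm diameter, 130 mm tall, bystander; origin at the centre of its underside.
- brush: Brush 190 mm long lying on the table, bystander.
- fragment: Flat mural fragment about 90 x 60 x 13 mm lying on the table, bystander; origin at the centre of its underside.

How it is judged:
On the way, in this order (a step that is already met when the one before it is completed fails the run):
1. the rod stands tip down in the weighing tube, carried by the pan alone and at rest (z of rod in the frame of weigh_mouth below -0.032 m and horizontal distance between rod and weigh_mouth below 0.006 m and angle between rod's own z axis and vertical below 0.15 rad and value of joint pan above 0.002 m and linear speed of rod below 0.02 m/s and contact force between each of the arm, the fingers and rod below 0.02 N), for 0.4 s.
2. the rod's tip is deep in the vial and presses the bottomed plug with more than 9 N (sliding takes about 5 N) (z of rod in the frame of vial_mouth below -0.07 m and horizontal distance between rod and vial_mouth below 0.004 m and contact force between rod and vial above 9 N), for 0.05 s.
At the end, for the whole second after the job is handed in: The rod stands upright (within 0.06 rad) and at rest in the blue-banded vial, its tip more than 70 mm below the mouth and within 4 mm of its axis (z of rod in the frame of vial_mouth below -0.07 m and horizontal distance between rod and vial_mouth below 0.004 m and angle between rod's own z axis and vertical below 0.06 rad and linear speed of rod below 0.01 m/s); the robot touches nothing.
It fails at once if the rod presses on the vial or its plug with more than 35 N (contact force between rod and vial above 35 N).
It fails at once if the bottle is moved by more than 20 mm (distance of bottle from where it was at the start of the episode above 0.02 m).
It fails at once if the brush is moved by more than 20 mm (distance of brush from where it was at the start of the episode above 0.02 m).
It fails at once if the mural fragment is moved by more than 20 mm (distance of fragment from where it was at the start of the episode above 0.02 m).
It also fails if it takes over 64 s, if anything falls off the work surface, if the arm or the gripper's body presses on something with over 40 N, if the wrist force passes 120 N, or if a joint passes its speed limit or range.

### The arm

A 6-joint arm with a two-finger parallel gripper is mounted at the origin on the work surface. World frame = base frame: x ahead of the robot, y to its left, z up, the work surface at z = 0. Lengths are in m, angles in rad, forces in N, time in s.
With the tool pointing down it reaches from about 0.35 to 0.975 m from the base axis. Payload 4.9 kg.
Tool frame: the origin (TCP) lies on the centre line of the jaws, within the pads' length; the fingertips stand 19 mm ahead of it and the grasp point (between the pads) is the TCP; z points along the fingers, y is the line along which they close (so a half turn about z gives the same grasp; the last joint's range is limited). The gripper opens to 85 mm and grips with 20 to 120 N. Pads are 22 mm wide; open, the fingers measure 114 mm over their backs; the gripper's body (76 mm by 85 mm) begins 54 mm behind the grasp point. The pads swing forward as they close: fully open they stand 13 mm farther back than shut.
Start: joints at [-1.271, 0.053, 1.613, -0, 1.476, -0.119], TCP at [0.254, -0.571, 0.226] pointing down, gripper open.
Joint ranges: [-3.01, 3.01], [-1.01, 2.22], [0.06, 2.58], [-1.02, 4.17], [0.09, 2.62], [-3.14, 3.14]. Speed limits (rad/s): [2.57, 2.57, 3.14, 3.14, 3.14, 3.14].

### API

Orientations are given as a unit quaternion [w, x, y, z].
In Python, from plant import state, grab_frame, ticket, spotter gives the robot as it stands.
- The arm moves only by the tool apply_moves, never from a script. Its argument "series" is a list of rows, each an object of numbers: "jaw": the closure, from 0 (fully open) to 1 (shut); "dx", "dy", "dz": the shift along the tool's x, y, z in mm; "turn": the turn about the tool's z in rad. A call has 1 to 5 rows; each row is the pose to reach, as a shift and turn from the pose commanded when the call began, along the tool's axes at that moment; what a row does not reach only later rows make up. A row lasts 1/12 s, in which the tool goes at most 41.7 mm and 7.16 degrees, less where a joint would pass 70% of its speed; a pose out of reach is approached as far as the arm can. A call with a gripper value outside its range is refused whole. The fingers move at their own pace and stop on an object; the grip force is fixed at half the most. Time passes only in rows, so rows that repeat a pose let the fingers close. It gives the time, the measured TCP pose, the force, the opening and the grip force at its end, in the units of the state.
- state(): the state, without advancing time (a new reading comes with each control period).
- grab_frame(name): name is "side" or "top" or "wrist"; returns a dict with "pixels" (480x640x3 uint8, red, green, blue), "mtx" (3x3 intrinsics, pixels), "camera_from_world" (4x4, takes a point from world to camera coordinates). Camera axes: x right, y down, z forward; pixel columns grow to the right and rows downward; lengths in m; the calibration is good to about 2 mm. A picture is of the moment at which its call begins. There is no depth.
- ticket.job_done(): hands the job in; it is judged then, once.
Trained networks look in a picture, given as the dict that the camera call returned (one of the last four; its "shot" number tells which), for a name from the list of things; names that differ only in an ending like _2 or _b are one class to them, and where a whole thing is asked for, a point or a joint stands for the part that bears it (a point fixed in the world has none). Each returns a list of dicts, best first, with "conf" (0 to 1); they miss things now and then, are a little off and sometimes report something else, mostly with a low value. They report only what shows in the picture. A call takes as long as a camera call.
- spotter.outline_of(picture, target): "region" (480x640 bool, what is visible of it) and "extent" ([left, top, right, bottom] in pixels, round what is visible of it).
The state is a dict: "time": time; "joint_pos": joint angles; "joint_vel": joint speeds; "joint_efforts": joint torques, N m; "tool_pos": TCP position; "tool_rot": TCP orientation; "contact_force": force on the tool from outside, world axes, zero at the start; "ft_torque": the same for the moment, N m; "gripper_width": opening from 0.0 (shut) to 1.0 (fully open); "grasp_force": force on a finger pad.
Only numpy, scipy, OpenCV 4.12 (cv2) and the standard library are available. Lean on these libraries where they do the work, as an engineer would, in place of code of your own. Each camera call takes 0.05 s, during which the arm holds its last target. There are 200 camera calls.

## Working session

There is one attempt and no reset: what is moved stays moved. The work goes in short steps, Python scripts to look and compute and a tool call to move; the robot and the scene stay as the last step left them, time stands still between calls to the robot, and variables do not carry over. Pictures are saved under pics/ and viewed, at most 10 in all, crops included, and the job is handed in when it is done.

Besides the shell and the picture viewer there is one more tool, called after "Request:" by a JSON object that holds its "op" and its "data", one argument or row to a line. apply_moves: Moves the arm, as the interface text tells. Its arguments: {"type":"object","properties":{"series":{"type":"array","items":{"type":"object","properties":{"jaw":{"type":"number"},"dx":{"type":"number"},"dy":{"type":"number"},"dz":{"type":"number"},"turn":{"type":"number"}}}}},"required":["series"]}

```bash
mkdir -p pics; ls; cat > h.py <<'E'
import numpy as np, cv2, pickle
from plant import state, grab_frame, ticket, spotter
def snap(n, name):
    p=grab_frame(n); cv2.imwrite(f'pics/{name}.png',p['pixels'][:,:,::-1]); return p
def proj(p,X):
    X=np.atleast_2d(X); c=X@p['camera_from_world'][:3,:3].T+p['camera_from_world'][:3,3]
    u=c@p['mtx'].T; return u[:,:2]/u[:,2:]
def ray(p,uv):
    R=p['camera_from_world'][:3,:3];t=p['camera_from_world'][:3,3]
    return -R.T@t, R.T@np.linalg.solve(p['mtx'],np.r_[uv,1.])
def atz(p,uv,z):
    o,d=ray(p,uv); return o+d*(z-o[2])/d[2]
E
python3 - <<'E'
from h import *
ps={n:snap(n,n+'0') for n in('side','top')}
a=np.hstack([cv2.resize(ps[n]['pixels'],(400,300)) for n in ps])
for n,p in ps.items():
    print(n,'cam',ray(p,[320,240])[0].round(3),'ax',ray(p,[320,240])[1].round(2),p['mtx'][0,0])
    for t in ['rod','rest','balance','weigh_mouth','vial','vial_mouth','full_vial','bottle','brush','fragment']:
        for r in spotter.outline_of(p,t)[:2]:
            print(t,round(r['conf'],2),np.round(r['extent']).tolist(),np.argwhere(r['region']).mean(0)[::-1].round(1))
print(state())
E
```

```text
pics
side cam [0.197 0.844 0.65 ] ax [ 0.33 -0.79 -0.52] 588.7764948084102
rod 0.57 [362.0, 160.0, 397.0, 195.0] [377.8 176.3]
rest 0.75 [349.0, 156.0, 412.0, 223.0] [377.5 202.2]
balance 0.78 [279.0, 229.0, 411.0, 317.0] [346.6 272. ]
weigh_mouth 0.87 [316.0, 231.0, 360.0, 266.0] [337.6 249.7]
vial 0.96 [190.0, 315.0, 239.0, 391.0] [212.3 360.7]
vial_mouth 0.75 [191.0, 313.0, 239.0, 391.0] [212.4 360.2]
full_vial 0.7 [273.0, 299.0, 318.0, 395.0] [291.1 352.9]
full_vial 0.19 [278.0, 182.0, 309.0, 246.0] [289.9 217.7]
bottle 0.91 [276.0, 184.0, 309.0, 247.0] [289.7 218.1]
bottle 0.39 [314.0, 228.0, 362.0, 267.0] [337.3 250.1]
brush 0.79 [183.0, 272.0, 279.0, 299.0] [236.9 283.6]
fragment 0.89 [340.0, 363.0, 395.0, 414.0] [366.  388.6]
top cam [0.424 0.009 0.87 ] ax [ 0.15 -0.01 -0.99] 437.1878364400392
rod 0.7 [482.0, 223.0, 500.0, 282.0] [487.7 246.2]
rest 0.74 [452.0, 222.0, 504.0, 290.0] [473.3 253.1]
balance 0.83 [283.0, 207.0, 382.0, 326.0] [332.6 266.5]
weigh_mouth 0.81 [312.0, 228.0, 361.0, 280.0] [334.9 254.5]
vial 0.98 [151.0, 197.0, 194.0, 229.0] [172.1 213.8]
vial 0.38 [282
[... 395 characters left out ...]
nt_pos': array([-1.27101721e+00,  5.27110827e-02,  1.61289662e+00, -1.74184855e-06,
        1.47600353e+00, -1.18972184e-01]), 'joint_vel': array([-0.00203065,  0.00174224,  0.00037223,  0.00067823,  0.00219246,
       -0.00209242]), 'joint_efforts': array([ 6.63689789e-04, -3.93680835e+01, -3.70470035e+01, -1.64513976e-04,
        3.22039868e-04,  1.00176763e-05]), 'tool_pos': array([ 0.25414777, -0.57097349,  0.22569872]), 'tool_rot': array([-9.17218995e-06,  9.78160859e-01,  2.07849306e-01, -1.70203271e-06]), 'contact_force': array([-0.62968803,  0.0560952 , -0.25337449]), 'ft_torque': array([-0.01540699,  0.02828192, -0.01113342]), 'grasp_force': 0.0, 'gripper_width': 0.9990283949298148}
```

View pics/side0.png

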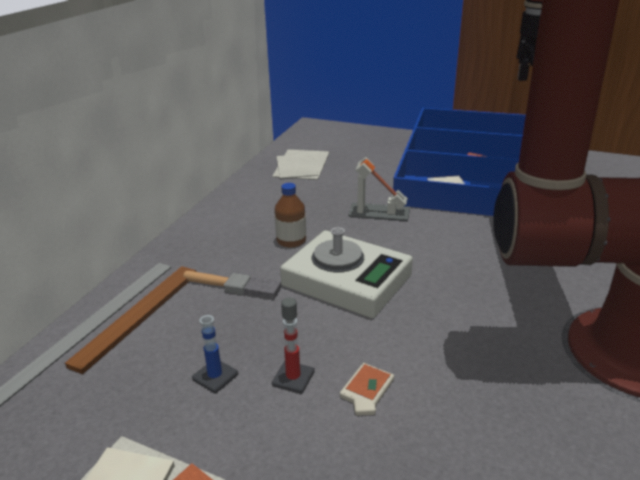

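View pics/top0.png

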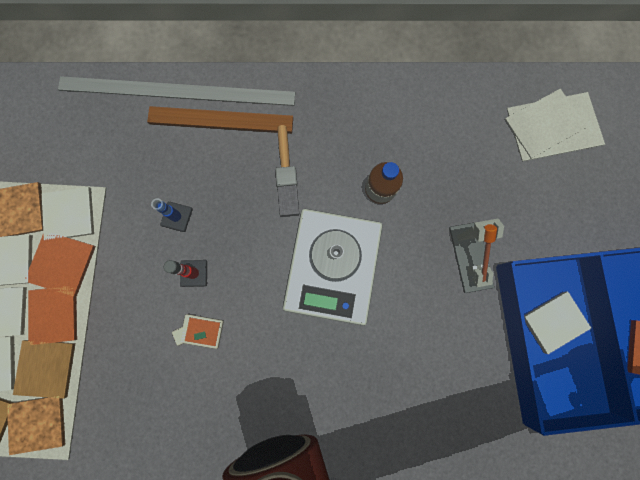

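```bash
python3 - <<'E'
from h import *
t=snap('top','top1'); s=snap('side','side1')
a=t['pixels'];b=s['pixels']
c=lambda im,x,y,w,h,k:cv2.resize(im[y:y+h,x:x+w],None,fx=k,fy=k,interpolation=cv2.INTER_CUBIC)
m=np.vstack([np.hstack([c(a,445,215,60,80,3.75)[:300,:225],c(a,300,220,75,75,4)[:300,:275],c(a,145,190,60,40,5)[:200,:300].copy().repeat(1,0) if 0 else cv2.copyMakeBorder(c(a,145,190,60,40,5),0,100,0,0,0)]),
 np.hstack([c(b,345,150,75,75,4)[:,:225+0] if 0 else c(b,350,150,60,80,3.75),c(b,305,215,75,75,4)[:,:275],c(b,180,310,75,75,4)])])
cv2.imwrite('pics/m.png',m[:,:800,::-1]);print(m.shape)
print('tube',atz(t,[335,252],.105),'vial',atz(t,[157,203],.115),'full',atz(t,[171,267],.149))
print('rod tip',atz(t,[486,281],.035),'cap',atz(t,[490,228],.124))
E
```

```text
(600, 800, 3)
tube [ 0.52182837 -0.02673284  0.105     ] vial [0.60927217 0.28721786 0.115     ] full [0.49264429 0.24591958 0.149     ]
rod tip [ 0.47347147 -0.31818864  0.035     ] cap [ 0.56023241 -0.29657677  0.124     ]
```

View pics/m.png

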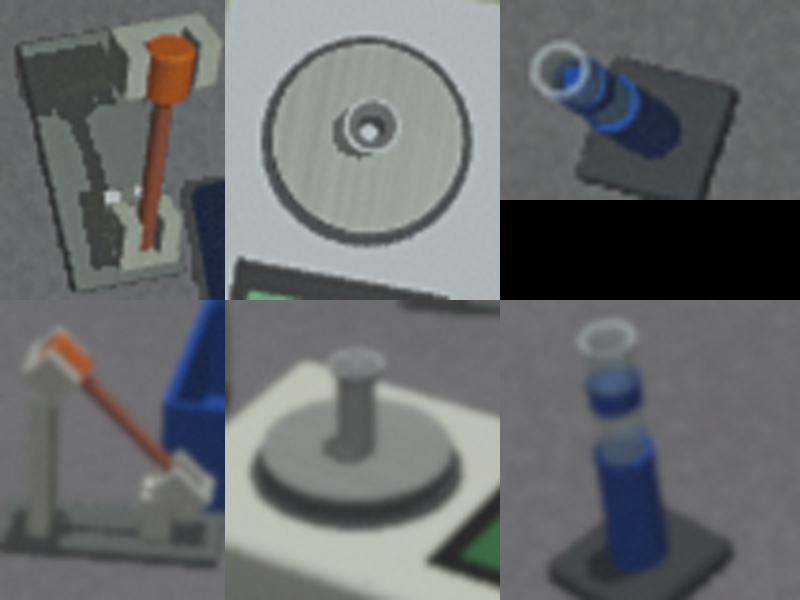

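```bash
cat > fit.py <<'E'
from h import *
from scipy.optimize import least_squares
def pt(obs,z):
    f=lambda q:np.concatenate([proj(p,[q[0],q[1],z])[0]-uv for p,uv in obs])
    r=least_squares(f,[.5,0]); return r.x,r.fun
def axis(q,L):
    return np.array([q[0]+np.cos(q[2])*(-.05+L*.70711),q[1]+np.sin(q[2])*(-.05+L*.70711),.035+L*.70711])
def rodres(q,obs):
    out=[]
    for p,uv,L in obs:
        if L is not None: out+=list(proj(p,axis(q,L))[0]-uv)
        else:
            a,b=proj(p,[axis(q,.02),axis(q,.1)]); d=(b-a)/np.linalg.norm(b-a); e=np.array(uv)-a; out.append(d[0]*e[1]-d[1]*e[0])
    return np.array(out)
E
python3 - <<'E'
from fit import *
t=grab_frame('top'); s=grab_frame('side')
print('tube',pt([(t,[336.1,251.5]),(s,[338,230.75])],.105))
print('vial',pt([(t,[157.2,203.8]),(s,[206.75,319.75])],.115))
o=[(t,[489.3,241.7],.1),(s,[372.4,170.5],.1),(t,[484.5,281.1],None),(s,[394.3,193.2],None)]
r=least_squares(rodres,[.5,-.3,.2],args=(o,)); print(r.x,r.fun.round(2), axis(r.x,.075),axis(r.x,0))
q=state()['tool_rot'];from scipy.spatial.transform import Rotation as R
print(R.from_quat(np.r_[q[1:],q[0]]).as_matrix().round(3)) 
w=snap('wrist','w0');print(ray(w,[320,240]),state()['tool_pos'],w['mtx'][0,0])
E
```

```text
tube (array([ 0.5222552 , -0.02869088]), array([ 0.00613064,  0.25458176, -0.24890951, -0.17002916]))
vial (array([0.6073325 , 0.28764758]), array([-0.50349068,  0.27149238, -0.08228133, -0.76809469]))
[ 0.51973958 -0.30461358  0.19512171] [-0.33 -0.68  0.37 -0.23  0.26 -1.03] [ 0.52271527 -0.30402548  0.08803325] [ 0.47068837 -0.31430788  0.035     ]
[[ 0.914  0.407  0.   ]
 [ 0.407 -0.914  0.   ]
 [ 0.    -0.    -1.   ]]
(array([ 0.3190975 , -0.54196919,  0.37379982]), array([-0.25683699, -0.09561153, -0.96187373])) [ 0.25414497 -0.57098426  0.22568228] 430.35538456578297
```

Request:
{"op": "apply_moves", "data": {
  "series": [
    {"dx": 354, "dy": -134.7, "turn": 0.224, "jaw": 0},
    {"dx": 354, "dy": -134.7, "turn": 0.224, "jaw": 0},
    {"dx": 354, "dy": -134.7, "turn": 0.224, "jaw": 0},
    {"dx": 354, "dy": -134.7, "turn": 0.224, "jaw": 0},
    {"dx": 354, "dy": -134.7, "turn": 0.224, "jaw": 0}
  ]
}}

```text
invalid input at $.series[0]: expected keys jaw, dx, dy, dz, turn
```

Request:
{"op": "apply_moves", "data": {
  "series": [
    {"dx": 354, "dy": -134.7, "dz": 0, "turn": 0.224, "jaw": 0},
    {"dx": 354, "dy": -134.7, "dz": 0, "turn": 0.224, "jaw": 0},
    {"dx": 354, "dy": -134.7, "dz": 0, "turn": 0.224, "jaw": 0},
    {"dx": 354, "dy": -134.7, "dz": 0, "turn": 0.224, "jaw": 0},
    {"dx": 354, "dy": -134.7, "dz": 0, "turn": 0.224, "jaw": 0}
  ]
}}

```text
time: 1.77
tool_pos: [0.4025, -0.4231, 0.2259]
tool_rot: [0.0, 0.995, 0.097, 0.0]
contact_force: [0.4, -0.5, 0.1]
gripper_width: 1.0
grasp_force: 0.0
```

Request:
{"op": "apply_moves", "data": {
  "series": [
    {"dx": 141, "dy": -93.5, "dz": 0, "turn": 0, "jaw": 0},
    {"dx": 141, "dy": -93.5, "dz": 0, "turn": 0, "jaw": 0},
    {"dx": 141, "dy": -93.5, "dz": 0, "turn": 0, "jaw": 0},
    {"dx": 141, "dy": -93.5, "dz": 0, "turn": 0, "jaw": 0},
    {"dx": 141, "dy": -93.5, "dz": 0, "turn": 0, "jaw": 0}
  ]
}}

```text
time: 2.18
tool_pos: [0.5255, -0.3006, 0.2258]
tool_rot: [-0.001, 0.995, 0.101, 0.001]
contact_force: [-0.4, 0.2, 0.6]
gripper_width: 0.999
grasp_force: 0.0
```

```bash
cat >> h.py <<'E'
def to(x,y,z=None,yaw=None):
    s=state();q=s['tool_rot'];p=s['tool_pos'];a=2*np.arctan2(q[2],q[1]);d=np.array([x-p[0],y-p[1]])
    print('t',s['time'],'pos',p.round(4),'yaw',a.round(4),'F',s['contact_force'].round(1),'w',round(s['gripper_width'],3),'gf',s['grasp_force'])
    c,n=np.cos(a),np.sin(a)
    print('dx %.1f dy %.1f dz %.1f turn %.3f'%(1e3*(c*d[0]+n*d[1]),1e3*(n*d[0]-c*d[1]),0 if z is None else 1e3*(p[2]-z),0 if yaw is None else a-yaw))
E
python3 - <<'E'
from fit import *
w=snap('wrist','w1'); to(.5227,-.304)
q=[ 0.51974,-0.30461,0.19512]
im=w['pixels'][:,:,::-1].copy()
for L in np.arange(.02,.101,.02):
    cv2.circle(im,tuple(int(v) for v in proj(w,axis(q,L))[0]),2,(255,255,0),-1)
cv2.imwrite('pics/w1.png',im)
E
```

```text
t 2.2333 pos [ 0.524  -0.3025  0.2257] yaw 0.2004 F [-0.1  0.1 -0.6] w 0.999 gf 0.0
dx -1.5 dy 1.2 dz 0.0 turn 0.000
```

View pics/w1.png

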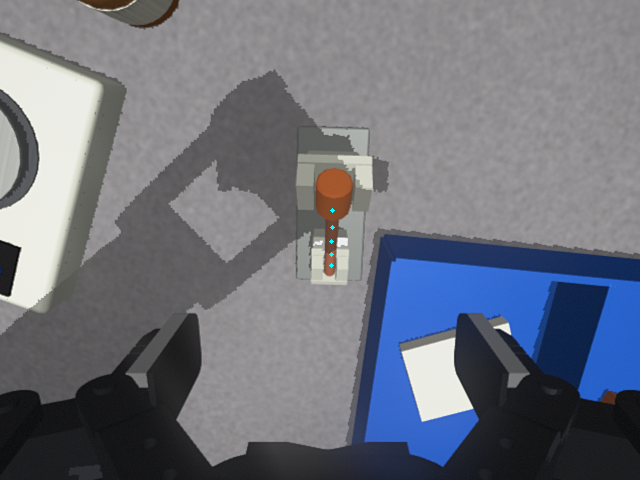

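```bash
python3 - <<'E'
from fit import *
w=grab_frame('wrist');t=grab_frame('top')
P=lambda p:p['mtx']@p['camera_from_world'][:3]
X=cv2.triangulatePoints(P(w),P(t),np.array([380.,232.]),np.array([498.,263.]));X=X[:3]/X[3];print(X.ravel())
q=[ 0.51974,-0.30461,0.19512]; print(axis(q,.075)); to(.5227,-.304,.088,.195)
E
```

```text
[ 0.50987725 -0.35144011  0.0162917 ]
[ 0.52271569 -0.3040219   0.08803325]
t 2.3333 pos [ 0.5218 -0.3053  0.2256] yaw 0.1961 F [ 0.3  0.3 -0.4] w 1.002 gf 0.0
dx 1.1 dy -1.1 dz 137.6 turn 0.001
```

Request:
{"op": "apply_moves", "data": {
  "series": [
    {"dx": 1, "dy": -1.1, "dz": 40, "turn": 0, "jaw": 0.45},
    {"dx": 1, "dy": -1.1, "dz": 80, "turn": 0, "jaw": 0.45},
    {"dx": 1, "dy": -1.1, "dz": 115, "turn": 0, "jaw": 0.45},
    {"dx": 1, "dy": -1.1, "dz": 130, "turn": 0, "jaw": 0.45},
    {"dx": 1, "dy": -1.1, "dz": 137, "turn": 0, "jaw": 0.45}
  ]
}}

```text
time: 2.75
tool_pos: [0.519, -0.3041, 0.0842]
tool_rot: [-0.002, 0.995, 0.096, -0.003]
contact_force: [0.3, 0.1, 0.4]
gripper_width: 0.55
grasp_force: 0.0
```

```bash
python3 - <<'E'
from fit import *
w=snap('wrist','w2'); s=grab_frame('side'); to(.5227,-.304,.088,.195)
im=np.hstack([cv2.resize(w['pixels'],(400,300)),cv2.resize(s['pixels'][120:240,310:470],(400,300),interpolation=cv2.INTER_CUBIC)])
cv2.imwrite('pics/w2.png',im[:,:,::-1])
E
```

```text
t 2.85 pos [ 0.5209 -0.305   0.0873] yaw 0.1926 F [ 0.6 -0.7 -0.4] w 0.551 gf 0.0
dx 2.0 dy -0.6 dz -0.7 turn -0.002
```

View pics/w2.png

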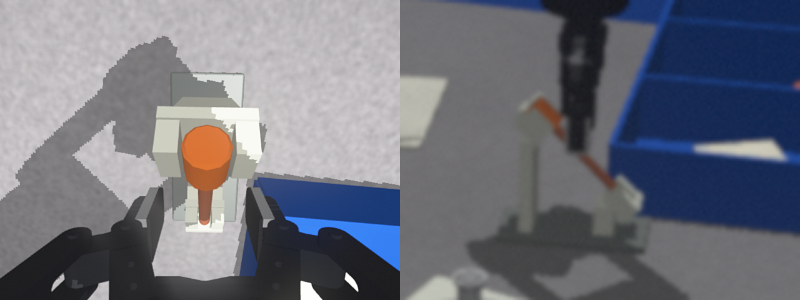

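Request:
{"op": "apply_moves", "data": {
  "series": [
    {"dx": 1, "dy": 0, "dz": 0, "turn": 0, "jaw": 1},
    {"dx": 1, "dy": 0, "dz": 0, "turn": 0, "jaw": 1},
    {"dx": 1, "dy": 0, "dz": 0, "turn": 0, "jaw": 1},
    {"dx": 1, "dy": 0, "dz": 0, "turn": 0, "jaw": 1},
    {"dx": 1, "dy": 0, "dz": 0, "turn": 0, "jaw": 1}
  ]
}}

```text
time: 3.27
tool_pos: [0.5223, -0.3062, 0.0918]
tool_rot: [0.002, 0.995, 0.098, -0.002]
contact_force: [-11.2, -2.8, 9.5]
gripper_width: 0.001
grasp_force: 7.3
```

```bash
python3 - <<'E'
from h import *
to(.5227,-.304,.088,.195)
E
```

```text
t 3.2667 pos [ 0.5223 -0.3062  0.0918] yaw 0.1958 F [-11.2  -2.8   9.5] w 0.001 gf 7.262073217425495
dx 0.9 dy -2.1 dz 3.8 turn 0.001
```

```bash
python3 - <<'E'
from fit import *
w=snap('wrist','w3'); s=grab_frame('side'); to(.5227,-.304,.088,.195)
im=np.hstack([cv2.resize(w['pixels'],(400,300)),cv2.resize(s['pixels'][120:240,310:470],(400,300),interpolation=cv2.INTER_CUBIC)])
cv2.imwrite('pics/w3.png',im[:,:,::-1])
E
```

```text
t 3.3667 pos [ 0.5222 -0.3062  0.0917] yaw 0.1953 F [-10.3  -2.    9.8] w 0.001 gf 7.424502210924402
dx 0.9 dy -2.1 dz 3.7 turn 0.000
```

View pics/w3.png

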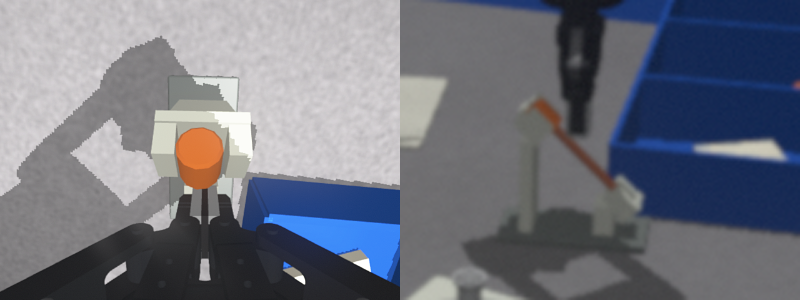

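```bash
python3 - <<'E'
from fit import *
w=grab_frame('wrist'); s=grab_frame('side'); st=state(); p=st['tool_pos']
from scipy.spatial.transform import Rotation as R
q=st['tool_rot'];M=R.from_quat(np.r_[q[1:],q[0]]).as_matrix()
for d in (-.02,0,.019): print(d,proj(s,p+M[:,2]*d).round(1),proj(w,p+M[:,2]*d).round(1), )
k=[ 0.51974,-0.30461,0.19512]
print(proj(s,[axis(k,L) for L in(.03,.075,.1)]).round(1),proj(w,[axis(k,L) for L in(0,.03,.075,.1)]).round(1))
b=s['pixels'].astype(int)
h=cv2.cvtColor(s['pixels'],cv2.COLOR_RGB2HSV)
for v in range(164,200,4):
    print(v,' '.join('%3d,%3d,%3d'%tuple(b[v,u]) for u in range(366,400,3)))
np.save('w.npy',w['pixels'])
c=w['pixels'].astype(int)
for v in (300,330,360,400): print(v,' '.join('%d,%d,%d'%tuple(c[v,u]) for u in range(304,352,4)))
E
```

```text
-0.02 [[381.3 167.8]] [[327.8 340.5]]
0 [[381.1 176.1]] [[327.7 314. ]]
0.019 [[380.8 183.8]] [[327.7 294.1]]
[[394.3 191.8]
 [380.5 178. ]
 [372.8 170.3]] [[323.4 355.8]
 [323.  340.3]
 [322.3 307.6]
 [321.8 281.8]]
164 114, 75, 56 116, 63, 38 104, 85, 77 103,102,105  46, 47, 50  29, 30, 34  57, 58, 60 100,100,103 110,110,113 110,109,112 109,109,113  63, 84,141
168 102,103, 98 109, 87, 74 117, 67, 42 103, 95, 95  42, 42, 46  31, 31, 36  60, 61, 64 103,103,106 111,111,114 113,111,115  95,101,125  34, 62,125
172 103,105,101 104,104, 99  95, 65, 55  92, 73, 70  46, 47, 49  35, 35, 38  65, 66, 68 107,106,109 112,111,114 110,110,117  53, 79,144  26, 42, 80
176 107,107,105 113,113,115 112,110,112  91, 70, 64  93, 67, 59 104,101,103 107,107,110 112,111,114 113,113,115  89, 98,125  32, 60,122  25, 45, 89
180 108,107,108 114,113,115 113,113,116 114,112,115  96, 82, 81  93, 61, 51 105, 95, 95 111,110,113 112,112,114  72, 78, 97  28, 44, 85  25, 43, 86
184 108,107,109 112,111,113 113,112,114 113,112,116 112,111,114 102, 95, 96  92, 61, 52 100, 81, 78 112,109,113  68, 74, 95  28, 44, 85  28, 45
[... 244 characters left out ...]
,112,114  97, 85, 84  91, 58, 49 109,105,104 123,127,126
196 109,108,111 113,111,114 112,111,114 111,110,113 110,109,112 113,112,114 113,111,114 113,113,114 112,112,113  99, 95, 90 102,102, 96 124,126,120
300 220,223,209 181,134,107 183,97,46 180,94,43 181,96,43 183,96,46 183,98,48 165,98,64 122,123,122 125,123,122 125,122,121 222,224,209
330 71,69,71 121,120,120 122,120,120 121,120,120 123,122,122 49,44,43 47,43,43 59,56,56 122,121,122 120,120,119 121,120,120 122,122,121
360 49,48,49 48,47,48 46,45,47 46,46,47 40,40,42 56,55,55 55,53,54 50,49,50 41,39,41 43,43,44 43,43,44 44,44,47
400 47,46,48 43,43,45 42,41,44 49,49,51 44,43,45 53,52,54 52,50,51 49,48,49 42,42,45 41,41,45 35,35,37 36,37,40
```

Request:
{"op": "apply_moves", "data": {
  "series": [
    {"dx": 0, "dy": 0, "dz": -25, "turn": 0, "jaw": 1},
    {"dx": 0, "dy": 0, "dz": -50, "turn": 0, "jaw": 1},
    {"dx": 0, "dy": 0, "dz": -50, "turn": 0, "jaw": 1}
  ]
}}

```text
time: 3.72
tool_pos: [0.5266, -0.3064, 0.1458]
tool_rot: [0.004, 0.995, 0.097, 0.004]
contact_force: [1.2, -0.8, 1.0]
gripper_width: 0.003
grasp_force: 0.0
```

```bash
python3 - <<'E'
from fit import *
from scipy.spatial.transform import Rotation as R
w=grab_frame('wrist'); s=grab_frame('side'); st=state(); p=st['tool_pos'];to(.5227,-.304)
q=st['tool_rot'];M=R.from_quat(np.r_[q[1:],q[0]]).as_matrix()
def crop(f,x,y,k):
    im=cv2.resize(f['pixels'][y:y+int(400/k),x:x+int(400/k)],(400,400),interpolation=cv2.INTER_CUBIC)
    for d,c in((-.02,(255,0,0)),(0,(0,255,0)),(.019,(255,255,0))):
        u=(proj(f,p+M[:,2]*d)[0]-[x,y])*k; cv2.line(im,(int(u[0])+25,int(u[1])),(int(u[0])+60,int(u[1])),c,1)
    return im
c0=proj(s,p)[0].astype(int)
cv2.imwrite('pics/f.png',np.hstack([crop(w,228,240,2),crop(s,c0[0]-50,c0[1]-50,4)])[:,:,::-1])
E
```

```text
t 3.8167 pos [ 0.5247 -0.3049  0.1412] yaw 0.195 F [ 0.3  0.7 -1.2] w -0.002 gf 0.0
dx -1.8 dy -1.3 dz 0.0 turn 0.000
```

View pics/f.png

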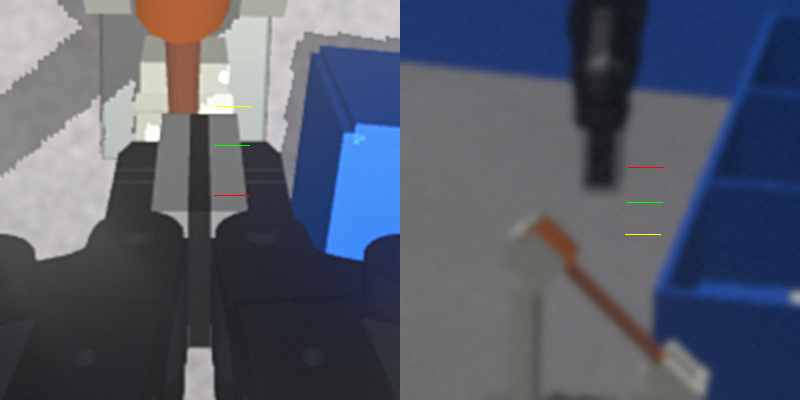

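```bash
python3 - <<'E'
from fit import *
from scipy.spatial.transform import Rotation as R
w=grab_frame('wrist'); s=grab_frame('side'); st=state(); p=st['tool_pos'];to(.5227,-.304)
q=st['tool_rot'];M=R.from_quat(np.r_[q[1:],q[0]]).as_matrix()
print('side tip obs v',proj(s,p)[0][1]-50+188/4, 'wrist obs v 296; pad back end 345 ; gap u 322.5..333')
for d in np.arange(-.03,.02,.004):
    print(d.round(3),[proj(s,p+M@[x,0,d])[0].round(1).tolist() for x in(-.011,.011)],[proj(w,p+M@[x,0,d])[0].round(1).tolist() for x in(-.011,.011)])
E
```

```text
t 3.9167 pos [ 0.5232 -0.3038  0.1381] yaw 0.1949 F [-0.5  0.1 -0.1] w -0.0 gf 0.0
dx -0.5 dy 0.1 dz 0.0 turn 0.000
side tip obs v 154.10098677194011 wrist obs v 296; pad back end 345 ; gap u 322.5..333
-0.03 [[386.6, 144.4], [376.3, 143.9]] [[323.9, 384.8], [323.7, 323.1]]
-0.026 [[386.5, 146.1], [376.3, 145.6]] [[323.9, 377.7], [323.8, 317.4]]
-0.022 [[386.4, 147.9], [376.2, 147.4]] [[324.0, 370.9], [323.8, 312.0]]
-0.018 [[386.4, 149.6], [376.2, 149.1]] [[324.0, 364.5], [323.9, 306.8]]
-0.014 [[386.3, 151.4], [376.1, 150.8]] [[324.0, 358.4], [323.9, 302.0]]
-0.01 [[386.2, 153.1], [376.1, 152.6]] [[324.1, 352.6], [324.0, 297.4]]
-0.006 [[386.2, 154.8], [376.0, 154.3]] [[324.1, 347.1], [324.0, 293.0]]
-0.002 [[386.1, 156.5], [376.0, 156.0]] [[324.1, 341.8], [324.0, 288.8]]
0.002 [[386.0, 158.2], [375.9, 157.7]] [[324.2, 336.8], [324.1, 284.9]]
0.006 [[386.0, 159.9], [375.9, 159.4]] [[324.2, 332.0], [324.1, 281.1]]
0.01 [[385.9, 161.6], [375.8, 161.1]] [[324.2, 327.4], [324.1, 277.4]]
0.014 [[385.9, 163.3], [375.8, 162.8]] [[324.3, 323.0], [324.2, 274.0]]
0.018 [[385.8, 165.0], [375.7, 164.4]] [[324.3, 318.8], [324.2, 270.7]]
```

Request:
{"op": "apply_moves", "data": {
  "series": [
    {"dx": 0, "dy": 0, "dz": 0, "turn": 0, "jaw": 0.45},
    {"dx": 0, "dy": 0, "dz": 0, "turn": 0, "jaw": 0.45},
    {"dx": 0, "dy": 0, "dz": 0, "turn": 0, "jaw": 0.45},
    {"dx": 0, "dy": 0, "dz": 35, "turn": 0, "jaw": 0.45},
    {"dx": 0, "dy": 0, "dz": 60, "turn": 0, "jaw": 0.45}
  ]
}}

```text
time: 4.33
tool_pos: [0.5241, -0.3045, 0.0785]
tool_rot: [0.001, 0.995, 0.097, 0.001]
contact_force: [-0.1, 0.5, -0.6]
gripper_width: 0.548
grasp_force: 0.0
```

Request:
{"op": "apply_moves", "data": {
  "series": [
    {"dx": 0, "dy": 0, "dz": 10, "turn": 0, "jaw": 0.45},
    {"dx": 0, "dy": 0, "dz": 16, "turn": 0, "jaw": 0.45},
    {"dx": 0, "dy": 0, "dz": 16, "turn": 0, "jaw": 0.45},
    {"dx": 0, "dy": 0, "dz": 16, "turn": 0, "jaw": 0.45}
  ]
}}

```text
time: 4.67
tool_pos: [0.524, -0.3045, 0.0636]
tool_rot: [0.0, 0.995, 0.097, 0.0]
contact_force: [-0.4, -0.2, 0.5]
gripper_width: 0.551
grasp_force: 0.0
```

Request:
{"op": "apply_moves", "data": {
  "series": [
    {"dx": 0, "dy": 0, "dz": 0, "turn": 0, "jaw": 1},
    {"dx": 0, "dy": 0, "dz": 0, "turn": 0, "jaw": 1},
    {"dx": 0, "dy": 0, "dz": 0, "turn": 0, "jaw": 1},
    {"dx": 0, "dy": 0, "dz": 0, "turn": 0, "jaw": 1},
    {"dx": 0, "dy": 0, "dz": 0, "turn": 0, "jaw": 1}
  ]
}}

```text
time: 5.08
tool_pos: [0.5242, -0.3043, 0.0642]
tool_rot: [0.0, 0.995, 0.097, 0.001]
contact_force: [-0.9, 2.4, 5.6]
gripper_width: 0.082
grasp_force: 58.8
```

Request:
{"op": "apply_moves", "data": {
  "series": [
    {"dx": 0, "dy": 0, "dz": -10, "turn": 0, "jaw": 1},
    {"dx": 0, "dy": 0, "dz": -35, "turn": 0, "jaw": 1},
    {"dx": 0, "dy": 0, "dz": -70, "turn": 0, "jaw": 1},
    {"dx": 0, "dy": 0, "dz": -105, "turn": 0, "jaw": 1},
    {"dx": 0, "dy": 0, "dz": -125, "turn": 0, "jaw": 1}
  ]
}}

```text
time: 5.5
tool_pos: [0.5246, -0.3051, 0.1926]
tool_rot: [0.002, 0.995, 0.097, 0.002]
contact_force: [0.9, -0.6, -0.4]
gripper_width: 0.084
grasp_force: 58.5
```

```bash
python3 - <<'E'
from h import *
t=grab_frame('top'); 
for r in spotter.outline_of(t,'rod')[:2]: print(r['conf'],r['extent'])
print(atz(t,[390,170],.13),proj(t,[.572,-.019,.2]))
to(.572,-.019,.19,.195)
E
```

```text
0.64 [508.6, 207.0, 534.8, 274.1]
[ 0.66381343 -0.12429906  0.13      ] [[332.42605917 212.60616506]]
t 5.6 pos [ 0.5258 -0.306   0.1941] yaw 0.195 F [-0.4 -0.1 -0.3] w 0.086 gf 58.54593113064766
dx 100.9 dy -272.6 dz 4.1 turn -0.000
```

Request:
{"op": "apply_moves", "data": {
  "series": [
    {"dx": 15, "dy": -40, "dz": 0, "turn": 0, "jaw": 1},
    {"dx": 30, "dy": -80, "dz": 0, "turn": 0, "jaw": 1},
    {"dx": 44, "dy": -118, "dz": 0, "turn": 0, "jaw": 1},
    {"dx": 58, "dy": -156, "dz": 0, "turn": 0, "jaw": 1},
    {"dx": 72, "dy": -194, "dz": 0, "turn": 0, "jaw": 1}
  ]
}}

```text
time: 6.02
tool_pos: [0.5555, -0.0978, 0.1858]
tool_rot: [-0.0, 0.995, 0.097, -0.001]
contact_force: [1.4, -0.2, -0.6]
gripper_width: 0.085
grasp_force: 58.7
```

Request:
{"op": "apply_moves", "data": {
  "series": [
    {"dx": 14, "dy": -38, "dz": 0, "turn": 0, "jaw": 1},
    {"dx": 24, "dy": -64, "dz": 0, "turn": 0, "jaw": 1},
    {"dx": 29, "dy": -78, "dz": 0, "turn": 0, "jaw": 1},
    {"dx": 29, "dy": -78, "dz": 0, "turn": 0, "jaw": 1},
    {"dx": 29, "dy": -78, "dz": 0, "turn": 0, "jaw": 1}
  ]
}}

```text
time: 6.43
tool_pos: [0.5691, -0.0171, 0.1861]
tool_rot: [0.0, 0.995, 0.098, -0.001]
contact_force: [-0.1, -0.9, -1.1]
gripper_width: 0.085
grasp_force: 58.7
```

```bash
python3 - <<'E'
from fit import *
from scipy.spatial.transform import Rotation as R
s=grab_frame('side'); t=grab_frame('top'); w=grab_frame('wrist'); st=state(); p=st['tool_pos'];to(.572,-.019)
M=R.from_quat(np.r_[st['tool_rot'][1:],st['tool_rot'][0]]).as_matrix()
G=p+M@[0,0,-.026]; u=M@[.7071,0,-.7071]
pts=np.array([G-u*.077,G,G+u*.023,G+u*.049]); print(pts.round(4),proj(s,pts).round(1).tolist(),proj(t,pts).round(1).tolist())
ims=[]
for f,k,col in((s,4,0),(w,2,1)):
    c=proj(f,pts[0] if col else pts[1])[0].astype(int); h=int(200/k); x,y=max(0,min(640-2*h,c[0]-h)),max(0,min(480-2*h,c[1]-h)); print(x,y)
    im=cv2.resize(f['pixels'][y:y+2*h,x:x+2*h],(400,400),interpolation=cv2.INTER_CUBIC)
    for q in proj(f,pts): cv2.circle(im,tuple(int(v) for v in (q-[x,y])*k),3,(0,255,0),1)
    ims.append(im)
cv2.imwrite('pics/g.png',np.hstack(ims)[:,:,::-1])
E
```

```text
t 6.5833 pos [ 0.5695 -0.0187  0.1869] yaw 0.1935 F [ 0.6  0.4 -1.4] w 0.08 gf 58.68134289979935
dx 2.4 dy 0.8 dz 0.0 turn 0.000
[[ 0.516  -0.0292  0.1586]
 [ 0.5695 -0.0187  0.2129]
 [ 0.5855 -0.0156  0.2292]
 [ 0.6035 -0.012   0.2475]] [[340.9, 205.1], [310.0, 175.5], [300.6, 166.5], [289.8, 156.2]] [[338.0, 251.4], [332.6, 212.4], [330.8, 199.7], [328.7, 184.7]]
260 125
228 280
```

View pics/g.png

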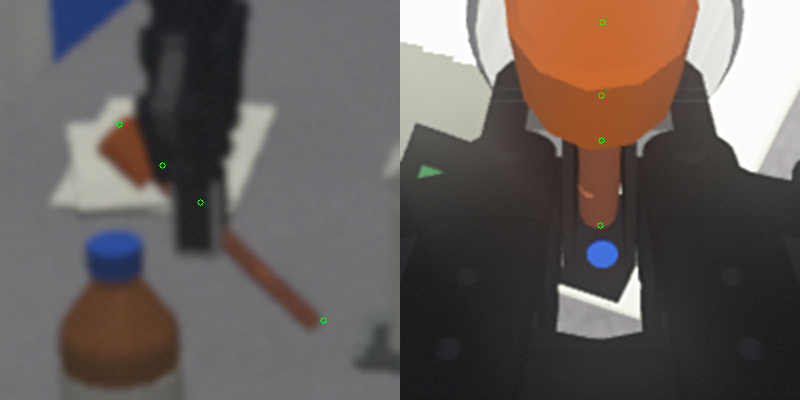

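Request:
{"op": "apply_moves", "data": {
  "series": [
    {"dx": 0, "dy": 0, "dz": 25, "turn": 0, "jaw": 1},
    {"dx": 0, "dy": 0, "dz": 42, "turn": 0, "jaw": 1},
    {"dx": 0, "dy": 0, "dz": 50, "turn": 0, "jaw": 1},
    {"dx": 0, "dy": 0, "dz": 54, "turn": 0, "jaw": 1},
    {"dx": 0, "dy": 0, "dz": 55, "turn": 0, "jaw": 1}
  ]
}}

```text
time: 7.0
tool_pos: [0.5694, -0.0184, 0.1319]
tool_rot: [-0.0, 0.995, 0.097, -0.001]
contact_force: [0.8, 0.2, 0.3]
gripper_width: 0.083
grasp_force: 58.7
```

```bash
python3 - <<'E'
from fit import *
s=snap('side','s5'); to(.572,-.019)
b=s['pixels'][:,:,:].astype(int)
m=((b[:,:,0]>b[:,:,2]+25)&(b[:,:,0]<130)).astype(np.uint8); m[:210]=0;m[260:]=0;m[:,:310]=0;m[:,360:]=0
for v in range(210,240,2):
    u=np.flatnonzero(m[v]); print(v,u.min() if len(u) else '',u.max() if len(u) else '')
print(proj(s,[[.5223,-.0287,.105],[.519,-.0286,.1]]), state()['contact_force'])
E
```

```text
t 7.05 pos [ 0.5699 -0.0183  0.1327] yaw 0.1939 F [-0.3  0.  -1.4] w 0.083 gf 58.66454467177391
dx 1.9 dy 1.1 dz 0.0 turn 0.000
210 317 318
212 317 320
214 318 322
216 320 324
218 322 327
220 324 329
222 326 331
224 328 333
226 331 335
228 332 337
230 334 339
232 337 338
234  
236  
238  
[[337.72985838 230.57346724]
 [339.4181153  233.25527943]] [-0.29388107  0.03668398 -1.42100954]
```

Request:
{"op": "apply_moves", "data": {
  "series": [
    {"dx": -5, "dy": 0, "dz": -4, "turn": 0, "jaw": 1},
    {"dx": -10, "dy": 0, "dz": -7.7, "turn": 0, "jaw": 1},
    {"dx": -16, "dy": 0, "dz": -10.6, "turn": 0, "jaw": 1},
    {"dx": -21.4, "dy": 0, "dz": -12.9, "turn": 0, "jaw": 1},
    {"dx": -21.4, "dy": 0, "dz": -12.9, "turn": 0, "jaw": 1}
  ]
}}

```text
time: 7.47
tool_pos: [0.5486, -0.022, 0.147]
tool_rot: [0.0, 0.995, 0.097, 0.001]
contact_force: [-0.2, 0.1, -1.3]
gripper_width: 0.085
grasp_force: 58.7
```

```bash
cat > rodline.py <<'E'
from fit import *
def line(s,lo=205,hi=262):
    b=s['pixels'].astype(int)
    m=(b[:,:,0]>b[:,:,2]+22)&(b[:,:,0]<140); m[:lo]=0;m[hi:]=0;m[:,:295]=0;m[:,360:]=0
    for v in range(lo,hi,3):
        u=np.flatnonzero(m[v])
        if len(u): print(v,u.min(),u.max(),len(u),end=' | ')
    print()
E
python3 - <<'E'
from rodline import *
s=grab_frame('side'); to(.5223,-.0287); line(s,170)
M=lambda th,xt,d,L:[.5223+.981*(xt+L*np.sin(th)),-.0287+.194*(xt+L*np.sin(th)),.105-d+L*np.cos(th)]
for th in (45,35,25,15,5):
    print(th,proj(s,[M(np.radians(th),-.003,.007,L) for L in(.01,.03,.05)]).round(1).tolist())
E
```

```text
t 7.5167 pos [ 0.5488 -0.0219  0.1466] yaw 0.1946 F [ 0.7 -0.1  0. ] w 0.079 gf 58.67699816823006
dx -27.3 dy 1.5 dz 0.0 turn 0.000
176 301 307 7 | 179 299 308 10 | 182 297 309 13 | 185 299 310 12 | 188 302 310 9 | 191 306 310 5 | 197 295 297 3 | 200 295 299 5 | 203 295 329 10 | 206 295 332 14 | 209 295 335 15 | 212 295 338 15 | 215 295 342 16 | 218 295 345 13 | 221 343 348 6 | 224 346 350 5 | 239 303 303 1 | 242 295 302 8 | 245 295 297 3 | 
45 [[335.5, 230.4], [327.8, 223.1], [320.0, 215.8]]
35 [[336.2, 229.9], [330.0, 221.7], [323.6, 213.3]]
25 [[337.1, 229.6], [332.4, 220.6], [327.7, 211.5]]
15 [[337.9, 229.3], [335.1, 219.9], [332.1, 210.4]]
5 [[338.9, 229.3], [337.9, 219.7], [336.8, 209.9]]
```

Request:
{"op": "apply_moves", "data": {
  "series": [
    {"dx": 20.4, "dy": 0, "dz": 0, "turn": 0, "jaw": 1},
    {"dx": 20.4, "dy": 0, "dz": 6, "turn": 0, "jaw": 1},
    {"dx": 20.4, "dy": 0, "dz": 12, "turn": 0, "jaw": 1},
    {"dx": 20.4, "dy": 0, "dz": 15, "turn": 0, "jaw": 1},
    {"dx": 20.4, "dy": 0, "dz": 15, "turn": 0, "jaw": 1}
  ]
}}

```text
time: 7.93
tool_pos: [0.5675, -0.0178, 0.1287]
tool_rot: [-0.0, 0.995, 0.097, -0.002]
contact_force: [0.1, -0.7, -1.0]
gripper_width: 0.081
grasp_force: 58.7
```

Request:
{"op": "apply_moves", "data": {
  "series": [
    {"dx": -2, "dy": 0, "dz": 0, "turn": 0, "jaw": 1},
    {"dx": -4, "dy": 0, "dz": 0, "turn": 0, "jaw": 1},
    {"dx": -6, "dy": 0, "dz": 0, "turn": 0, "jaw": 1},
    {"dx": -6, "dy": 0, "dz": 0, "turn": 0, "jaw": 1}
  ]
}}

```text
time: 8.27
tool_pos: [0.5631, -0.0192, 0.1313]
tool_rot: [0.0, 0.995, 0.097, 0.001]
contact_force: [1.6, 0.2, -0.4]
gripper_width: 0.084
grasp_force: 58.8
```

Request:
{"op": "apply_moves", "data": {
  "series": [
    {"dx": -2, "dy": 0, "dz": 0, "turn": 0, "jaw": 1},
    {"dx": -4, "dy": 0, "dz": -1, "turn": 0, "jaw": 1},
    {"dx": -6, "dy": 0, "dz": -2, "turn": 0, "jaw": 1},
    {"dx": -6, "dy": 0, "dz": -2, "turn": 0, "jaw": 1}
  ]
}}

```text
time: 8.6
tool_pos: [0.5565, -0.0202, 0.1327]
tool_rot: [-0.0, 0.995, 0.097, -0.0]
contact_force: [-0.4, -0.6, 0.1]
gripper_width: 0.083
grasp_force: 58.7
```

```bash
python3 - <<'E'
from rodline import *
s=grab_frame('side'); to(.5223,-.0287); line(s,195)
E
```

```text
t 8.65 pos [ 0.5566 -0.0202  0.1325] yaw 0.1947 F [-0.2 -0.4 -0.6] w 0.08 gf 58.67119073867798
dx -35.3 dy 1.7 dz 0.0 turn 0.000
195 295 306 12 | 198 295 305 11 | 201 295 300 6 | 204 295 303 9 | 207 295 303 9 | 210 295 325 11 | 213 295 328 14 | 216 295 331 15 | 219 295 334 11 | 222 332 338 7 | 225 336 341 6 | 228 339 344 6 | 231 342 346 5 | 240 300 303 4 | 243 295 301 7 |
```

Request:
{"op": "apply_moves", "data": {
  "series": [
    {"dx": 0, "dy": 0, "dz": -10, "turn": 0, "jaw": 1},
    {"dx": 7, "dy": 0, "dz": -10, "turn": 0, "jaw": 1},
    {"dx": 7, "dy": 0, "dz": -4, "turn": 0, "jaw": 1},
    {"dx": 7, "dy": 0, "dz": 2, "turn": 0, "jaw": 1},
    {"dx": 7, "dy": 0, "dz": 4, "turn": 0, "jaw": 1}
  ]
}}

```text
time: 9.07
tool_pos: [0.5645, -0.0188, 0.1274]
tool_rot: [0.0, 0.995, 0.097, 0.001]
contact_force: [3.5, -0.6, -0.0]
gripper_width: 0.084
grasp_force: 58.9
```

Request:
{"op": "apply_moves", "data": {
  "series": [
    {"dx": 0, "dy": 0, "dz": 1, "turn": 0, "jaw": 1},
    {"dx": 0, "dy": 0, "dz": 2, "turn": 0, "jaw": 1},
    {"dx": 0, "dy": 0, "dz": 2, "turn": 0, "jaw": 1}
  ]
}}

```text
time: 9.32
tool_pos: [0.5645, -0.0188, 0.1267]
tool_rot: [0.0, 0.995, 0.097, 0.001]
contact_force: [4.3, -0.6, 0.2]
gripper_width: 0.08
grasp_force: 59.0
```

```bash
python3 - <<'E'
from rodline import *
s=grab_frame('side'); to(.5223,-.0287); line(s,207)
E
```

```text
t 9.3667 pos [ 0.5645 -0.0188  0.1269] yaw 0.1948 F [ 4.2 -0.9  0.1] w 0.083 gf 59.00671899318695
dx -43.3 dy 1.5 dz 0.0 turn 0.000
207 295 303 9 | 210 295 303 9 | 213 295 321 11 | 216 295 324 14 | 219 295 327 10 | 222 325 330 6 | 225 328 333 6 | 228 332 336 5 | 231 335 340 6 | 234 338 341 4 | 240 300 303 4 | 243 295 300 6 |
```

Request:
{"op": "apply_moves", "data": {
  "series": [
    {"dx": -1, "dy": 0, "dz": 0.5, "turn": 0, "jaw": 1},
    {"dx": -2, "dy": 0, "dz": 0.5, "turn": 0, "jaw": 1},
    {"dx": -3, "dy": 0, "dz": 0.5, "turn": 0, "jaw": 1},
    {"dx": -3, "dy": 0, "dz": 0.5, "turn": 0, "jaw": 1}
  ]
}}

```text
time: 9.7
tool_pos: [0.5611, -0.0196, 0.1268]
tool_rot: [0.0, 0.995, 0.097, 0.0]
contact_force: [1.6, -0.1, 0.5]
gripper_width: 0.085
grasp_force: 58.9
```

Request:
{"op": "apply_moves", "data": {
  "series": [
    {"dx": -1, "dy": 0, "dz": 0, "turn": 0, "jaw": 1},
    {"dx": -2, "dy": 0, "dz": 0, "turn": 0, "jaw": 1},
    {"dx": -3, "dy": 0, "dz": -0.5, "turn": 0, "jaw": 1},
    {"dx": -3, "dy": 0, "dz": -0.5, "turn": 0, "jaw": 1}
  ]
}}

```text
time: 10.03
tool_pos: [0.5573, -0.0199, 0.1263]
tool_rot: [-0.0, 0.995, 0.097, -0.001]
contact_force: [0.2, -0.0, 1.2]
gripper_width: 0.082
grasp_force: 58.8
```

```bash
python3 - <<'E'
from rodline import *
s=grab_frame('side'); to(.5223,-.0287); line(s,207)
E
```

```text
t 10.0833 pos [ 0.5573 -0.0199  0.1262] yaw 0.1948 F [-0.   0.7  2.1] w 0.081 gf 58.845693469047546
dx -36.1 dy 1.8 dz 0.0 turn 0.000
207 295 303 9 | 210 295 303 9 | 213 295 324 11 | 216 295 328 15 | 219 295 331 11 | 222 329 334 6 | 225 332 337 6 | 228 335 340 6 | 231 338 343 6 | 234 342 346 5 | 240 300 303 4 | 243 295 301 7 |
```

```bash
python3 - <<'E'
from rodline import *
s=grab_frame('side');t=grab_frame('top');w=grab_frame('wrist')
c=lambda f,x,y,W,H,o:cv2.resize(f['pixels'][y:y+H,x:x+W],o,interpolation=cv2.INTER_CUBIC)
a=np.hstack([c(s,290,180,80,60,(400,300)),c(t,290,190,80,60,(400,300))])
b=np.hstack([c(w,180,150,280,300,(400,300)),c(s,320,215,40,30,(400,300))])
cv2.imwrite('pics/k.png',np.vstack([a,b])[:,:,::-1])
X=[[.5223,-.0287,.105]]
print(proj(w,X),proj(t,X),proj(s,X))
E
```

```text
[[331.77607824 367.05446833]] [[336.11098626 251.72936192]] [[337.72985838 230.57346724]]
```

View pics/k.png

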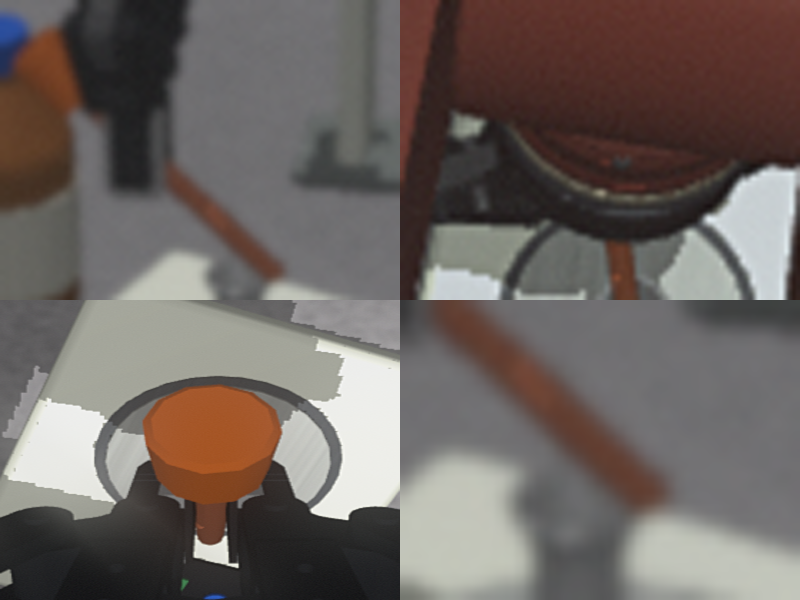

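Request:
{"op": "apply_moves", "data": {
  "series": [
    {"dx": 0, "dy": 0, "dz": -15, "turn": 0, "jaw": 1},
    {"dx": 19, "dy": 0, "dz": -15, "turn": 0, "jaw": 1},
    {"dx": 37, "dy": 0, "dz": -15, "turn": 0, "jaw": 1},
    {"dx": 37, "dy": 0, "dz": 0, "turn": 0, "jaw": 1},
    {"dx": 37, "dy": 0, "dz": 10, "turn": 0, "jaw": 1}
  ]
}}

```text
time: 10.65
tool_pos: [0.5946, -0.0127, 0.1156]
tool_rot: [0.0, 0.995, 0.097, -0.0]
contact_force: [-0.4, 0.0, -1.1]
gripper_width: 0.081
grasp_force: 58.9
```

Request:
{"op": "apply_moves", "data": {
  "series": [
    {"dx": 0, "dy": 0, "dz": 5, "turn": 0, "jaw": 1},
    {"dx": 0, "dy": 0, "dz": 9, "turn": 0, "jaw": 1},
    {"dx": 0, "dy": 0, "dz": 10, "turn": 0, "jaw": 1},
    {"dx": 0, "dy": 0, "dz": 10, "turn": 0, "jaw": 1}
  ]
}}

```text
time: 10.98
tool_pos: [0.5938, -0.0128, 0.1061]
tool_rot: [-0.0, 0.995, 0.097, -0.0]
contact_force: [0.4, 0.3, -1.1]
gripper_width: 0.085
grasp_force: 58.8
```

```bash
python3 - <<'E'
from rodline import *
s=grab_frame('side'); to(.5223,-.0287); line(s,207)
M=lambda th,xt,z,L:[.5223+.981*(xt+L*np.sin(th)),-.0287+.194*(xt+L*np.sin(th)),z+L*np.cos(th)]
for th in (45,52,58):print(th,proj(s,[M(np.radians(th),.024,.088,L) for L in(0,.02,.04)]).round(1).tolist())
E
```

```text
t 11.0333 pos [ 0.5943 -0.0129  0.1067] yaw 0.1946 F [ 1.  -0.3 -0.5] w 0.085 gf 58.82377043366432
dx -73.7 dy 1.6 dz 0.0 turn 0.000
222 304 305 2 | 225 304 309 6 | 228 307 313 7 | 231 310 315 6 | 234 313 318 6 | 237 317 321 5 | 240 300 325 10 | 243 295 325 10 | 
45 [[325.0, 237.5], [317.3, 230.4], [309.6, 223.2]]
52 [[325.0, 237.5], [316.5, 231.2], [307.9, 224.8]]
58 [[325.0, 237.5], [315.9, 231.9], [306.7, 226.3]]
```

Request:
{"op": "apply_moves", "data": {
  "series": [
    {"dx": -6, "dy": 0, "dz": 0, "turn": 0, "jaw": 1},
    {"dx": -11, "dy": 0, "dz": -3, "turn": 0, "jaw": 1},
    {"dx": -16, "dy": 0, "dz": -7, "turn": 0, "jaw": 1},
    {"dx": -22, "dy": 0, "dz": -11, "turn": 0, "jaw": 1},
    {"dx": -22, "dy": 0, "dz": -11, "turn": 0, "jaw": 1}
  ]
}}

```text
time: 11.45
tool_pos: [0.5751, -0.0159, 0.1205]
tool_rot: [-0.001, 0.995, 0.097, 0.005]
contact_force: [5.3, 4.5, -0.8]
gripper_width: 0.079
grasp_force: 59.7
```

```bash
python3 - <<'E'
from rodline import *
s=grab_frame('side'); to(.5223,-.0287); line(s,200)
E
```

```text
t 11.5 pos [ 0.5751 -0.0159  0.1203] yaw 0.1938 F [ 6.1  4.9 -1. ] w 0.081 gf 59.696863671749725
dx -54.3 dy 2.4 dz 0.0 turn 0.000
200 295 295 1 | 203 295 296 2 | 206 295 299 5 | 209 295 300 6 | 212 295 300 6 | 215 295 299 5 | 218 295 315 8 | 221 314 318 5 | 224 316 320 5 | 227 319 323 5 | 230 321 326 6 | 233 324 328 5 | 236 326 331 6 | 239 303 332 6 | 242 295 302 8 | 245 295 297 3 |
```

Request:
{"op": "apply_moves", "data": {
  "series": [
    {"dx": 1, "dy": 3, "dz": 0, "turn": 0, "jaw": 1},
    {"dx": -5, "dy": 4, "dz": -3.5, "turn": 0, "jaw": 1},
    {"dx": -11, "dy": 4, "dz": -6.5, "turn": 0, "jaw": 1},
    {"dx": -17, "dy": 4, "dz": -9, "turn": 0, "jaw": 1},
    {"dx": -22, "dy": 4, "dz": -11, "turn": 0, "jaw": 1}
  ]
}}

```text
time: 11.92
tool_pos: [0.5562, -0.0252, 0.1318]
tool_rot: [0.001, 0.995, 0.097, 0.007]
contact_force: [10.0, -1.2, -3.0]
gripper_width: 0.08
grasp_force: 56.3
```

```bash
python3 - <<'E'
from rodline import *
s=grab_frame('side'); to(.5223,-.0287); line(s,200)
E
```

```text
t 11.9667 pos [ 0.5557 -0.0258  0.1322] yaw 0.195 F [ 8.7 -1.4 -1.3] w 0.08 gf 56.143713599885814
dx -33.3 dy -3.6 dz 0.0 turn 0.000
200 295 299 5 | 203 295 302 8 | 206 295 303 9 | 209 295 303 9 | 212 295 303 9 | 215 295 303 9 | 218 295 324 12 | 221 322 325 4 | 224 324 327 4 | 227 325 329 5 | 230 327 330 4 | 233 328 331 4 | 236 330 332 3 | 239 303 304 2 | 242 295 302 8 | 245 295 297 3 |
```

Request:
{"op": "apply_moves", "data": {
  "series": [
    {"dx": 0, "dy": -3, "dz": 0, "turn": 0, "jaw": 1},
    {"dx": -6, "dy": -3, "dz": -2, "turn": 0, "jaw": 1},
    {"dx": -12, "dy": -3, "dz": -4, "turn": 0, "jaw": 1},
    {"dx": -18, "dy": -3, "dz": -5, "turn": 0, "jaw": 1},
    {"dx": -23, "dy": -3, "dz": -6, "turn": 0, "jaw": 1}
  ]
}}

```text
time: 12.38
tool_pos: [0.5363, -0.027, 0.1388]
tool_rot: [0.001, 0.995, 0.097, 0.012]
contact_force: [26.4, 3.7, -10.1]
gripper_width: 0.053
grasp_force: 49.4
```

```bash
python3 - <<'E'
from rodline import *
s=grab_frame('side'); to(.5223,-.0287); line(s,200)
E
```

```text
t 12.4333 pos [ 0.5334 -0.0272  0.1386] yaw 0.1943 F [-2.   1.1  1. ] w 0.007 gf 0.0
dx -11.2 dy -0.7 dz 0.0 turn 0.000
200 295 322 8 | 203 295 322 10 | 206 295 322 11 | 209 295 303 9 | 212 295 303 9 | 215 295 327 13 | 218 295 327 10 | 221 325 328 4 | 224 326 329 4 | 227 327 330 4 | 230 328 330 3 | 233 328 331 4 | 239 303 304 2 | 242 295 302 8 | 245 295 297 3 |
```

```bash
python3 - <<'E'
from rodline import *
s=grab_frame('side');t=grab_frame('top');w=grab_frame('wrist')
for n,f in(('s',s),('t',t),('w',w)):
    np.save(n+'.npy',f['pixels'])
    for r in spotter.outline_of(f,'rod')[:2]: 
        y,x=np.nonzero(r['region']);print(n,round(r['conf'],2),np.round(r['extent']),len(x))
line(s,180)
to(0,0)
def asc(f,x0,x1,y0,y1,k,kx):
    b=f['pixels'].astype(int)
    for v in range(y0,y1,k):
        print('%3d '%v+''.join('O' if (p[0]>p[2]+60) else 'c' if p[0]>p[2]+22 else 'b' if p[2]>p[0]+40 else '#' if p.sum()<180 else '+' if p.sum()<330 else '.' if p.sum()<500 else ' ' for p in b[v,x0:x1:kx]))
asc(s,290,360,150,262,2,1)
asc(w,180,460,150,480,8,3)
E
```

```text
s 0.91 [308. 173. 326. 235.] 350
w 0.86 [324. 126. 422. 206.] 5818
180 309 318 10 | 183 309 318 10 | 186 310 319 10 | 189 311 318 8 | 192 315 318 4 | 195 295 319 5 | 198 295 319 8 | 201 295 320 10 | 204 295 320 12 | 207 295 321 13 | 210 295 322 13 | 213 295 322 13 | 216 295 323 13 | 219 295 323 8 | 222 321 324 4 | 225 321 324 4 | 228 322 325 4 | 231 323 325 3 | 234 323 326 4 | 240 299 303 5 | 243 295 301 7 | 
t 12.7333 pos [ 0.5284 -0.0268  0.1345] yaw 0.1948 F [ 0.2  0.4 -0.4] w -0.001 gf 0.0
dx -513.2 dy -128.5 dz 0.0 turn 0.000
150         ...................++###########################+++++.........
152                             ...+######################++++............
154                               ..+#####################++..............
156                               ..+#####################+++.............
158                             ..++######################+++.............
160                             .+########################++..............
162                            ..+#######################+++..............
164                             .+####
[... 7094 characters left out ...]
####+..
430 #+++++++####################################### .##########################################...
438 +++++##########################################.....##########################################
446 +#############################################+......#########################################
454 ##############################################################################################
462 ##############################################################################################
470 ##############################################################################################
478 ##############################################################################################
```

Request:
{"op": "apply_moves", "data": {
  "series": [
    {"dx": -20, "dy": 0, "dz": -30, "turn": 0, "jaw": 1},
    {"dx": -40, "dy": 0, "dz": -60, "turn": 0, "jaw": 1},
    {"dx": -60, "dy": 0, "dz": -80, "turn": 0, "jaw": 0.5},
    {"dx": -80, "dy": 0, "dz": -80, "turn": 0, "jaw": 0.5},
    {"dx": -100, "dy": 0, "dz": -80, "turn": 0, "jaw": 0.5}
  ]
}}

```text
time: 13.15
tool_pos: [0.4306, -0.0465, 0.2165]
tool_rot: [0.001, 0.995, 0.097, 0.001]
contact_force: [0.2, 0.4, -0.1]
gripper_width: 0.42
grasp_force: 0.0
```

```bash
python3 - <<'E'
from rodline import *
s=grab_frame('side');t=grab_frame('top');w=grab_frame('wrist')
for n,f in(('s',s),('t',t),('w',w)):
    cv2.imwrite(f'pics/a_{n}.png',f['pixels'][:,:,::-1])
    for r in spotter.outline_of(f,'rod')[:2]: 
        y,x=np.nonzero(r['region']);print(n,round(r['conf'],2),np.round(r['extent']),len(x),x.mean(),y.mean())
    for r in spotter.outline_of(f,'bottle')[:1]: print('bottle',np.round(r['extent']))
to(0,0)
im=np.vstack([np.hstack([cv2.resize(s['pixels'][130:280,250:450],(400,300),interpolation=cv2.INTER_CUBIC),cv2.resize(t['pixels'][150:300,270:470],(400,300),interpolation=cv2.INTER_CUBIC)]),np.hstack([cv2.resize(w['pixels'],(400,300)),cv2.resize(s['pixels'],(400,300))])])
cv2.imwrite('pics/last.png',im[:,:,::-1])
E
```

```text
s 0.82 [250. 239. 291. 261.] 280 266.4892857142857 249.21785714285716
t 0.7 [326. 159. 358. 212.] 343 343.1661807580175 180.38483965014578
bottle [364. 159. 401. 206.]
t 13.6 pos [ 0.4311 -0.046   0.2143] yaw 0.1952 F [ 0.3  1.  -0.2] w 0.5 gf 0.0
dx -414.0 dy -128.7 dz 0.0 turn 0.000
```

```bash
cat > rl.py <<'E'
from fit import *
def pca(f,box):
    x0,y0,x1,y1=box;b=f['pixels'].astype(int)[y0:y1,x0:x1]
    hs=cv2.cvtColor(f['pixels'],cv2.COLOR_RGB2HSV)[y0:y1,x0:x1]
    m=(b[:,:,0]>b[:,:,2]+30)
    cap=m&(b[:,:,0]>b[:,:,2]+75)
    out=[]
    for k in(m,cap):
        n,l,st,c=cv2.connectedComponentsWithStats(k.astype(np.uint8))
        if n<2: continue
        j=1+np.argmax(st[1:,4]); y,x=np.nonzero(l==j); out.append((len(x),(c[j]+[x0,y0]).round(1).tolist(),[x.min()+x0,y.min()+y0,x.max()+x0,y.max()+y0]))
    return out
E
python3 - <<'E'
from rl import *
for i in range(2):
    s=grab_frame('side');t=grab_frame('top')
    print('s',pca(s,(240,225,310,270)));print('t',pca(t,(310,150,362,215)))
b=t['pixels'].astype(int)
def asc(f,x0,x1,y0,y1):
    b=f['pixels'].astype(int)
    for v in range(y0,y1):
        print('%3d '%v+''.join('O' if (p[0]>p[2]+75) else 'c' if p[0]>p[2]+30 else 'b' if p[2]>p[0]+40 else '#' if p.sum()<180 else '+' if p.sum()<330 else '.' if p.sum()<500 else ' ' for p in b[v,x0:x1]))
asc(t,315,405,152,220)
asc(s,240,330,232,268)
to(.6,-.03)
E
```

```text
s [(262, [264.4, 249.8], [np.int64(251), np.int64(239), np.int64(285), np.int64(263)]), (81, [256.7, 244.4], [np.int64(252), np.int64(240), np.int64(262), np.int64(249)])]
t [(337, [343.5, 180.1], [np.int64(329), np.int64(158), np.int64(356), np.int64(213)]), (263, [344.0, 179.0], [np.int64(329), np.int64(158), np.int64(356), np.int64(212)])]
s [(263, [264.3, 249.8], [np.int64(250), np.int64(239), np.int64(285), np.int64(263)]), (79, [256.6, 244.3], [np.int64(252), np.int64(240), np.int64(262), np.int64(249)])]
t [(339, [343.5, 180.1], [np.int64(329), np.int64(158), np.int64(356), np.int64(213)]), (264, [344.0, 179.0], [np.int64(329), np.int64(158), np.int64(356), np.int64(212)])]
152 ............................................+...++...........................++...........
153 .........................+......................++.......+................................
154 .............................+............................................................
155 .....................+....................................................................
156 ..........................
[... 8885 characters left out ...]
##++++........
262 .......++........................+++++++ccccc.                          .+++####++++......
263 .........................+........++++++++c..                           ..+++#####+++++...
264 .....................................+++++..                             ..++++#####++++++
265 .....................++................+...                               ..++++#######+++
266 .+.........................................                                ..++++++#######
267 ..++........+++............................                                 ...+++++######
t 13.8 pos [ 0.4309 -0.046   0.2144] yaw 0.195 F [ 0.1 -0.5 -0.3] w 0.501 gf 0.0
dx 169.0 dy 17.0 dz 0.0 turn 0.000
```

```bash
cat > lie.py <<'E'
from fit import *
def lp(q,L):  # q: tip x,y,yaw ; lying
    return np.array([q[0]+np.cos(q[2])*L,q[1]+np.sin(q[2])*L,.0045+.065*L])
E
python3 - <<'E'
from lie import *
t=grab_frame('top');s=grab_frame('side')
# axis points read from masks: shaft mid-rows (top) and shaft (side), ends
T=[(341.5,183.5),(336.5,196),(332.5,206)]; S=[(268,253.5),(274,257.5),(279.5,260.5)]
tipT=(330.8,213.0); endT=(351.5,160.0); 
def f(q):
    o=[]
    for p,P in((t,T),(s,S)):
        a,b=proj(p,[lp(q,.01),lp(q,.09)]);d=(b-a)/np.linalg.norm(b-a)
        o+=[d[0]*(u[1]-a[1])-d[1]*(u[0]-a[0]) for u in P]
    o+=list(proj(t,lp(q,0))[0]-tipT); o+=list(proj(s,lp(q,0))[0]-(282.5,262.5))
    return o
r=least_squares(f,[.6,-.03,-.4]);print(r.x,np.round(r.fun,1))
for L in(0,.088,.1,.126):print(L,lp(r.x,L).round(4),proj(t,lp(r.x,L)).round(1))
# balance front edge top z=.046 & bottle
for uv in((302,210),(382,222)):print('bal',atz(t,uv,.046))
print('bottle',atz(t,(390,170),.13))
g=lp(r.x,.088);to(g[0],g[1],.12,r.x[2])
E
```

```text
[ 0.62618407 -0.02506767 -0.41543063] [-0.2  0.2  0.6 -0.1 -0.1  0.4  0.5 -5.8  5.5  4. ]
0 [ 0.6262 -0.0251  0.0045] [[331.3 207.2]]
0.088 [ 0.7067 -0.0606  0.0102] [[348.4 168.2]]
0.1 [ 0.7177 -0.0654  0.011 ] [[350.7 162.9]]
0.126 [ 0.7415 -0.0759  0.0127] [[355.6 151.5]]
bal [0.61127669 0.03323466 0.046     ]
bal [ 0.58705369 -0.12065009  0.046     ]
bottle [ 0.66381343 -0.12429906  0.13      ]
t 13.9 pos [ 0.4309 -0.0461  0.2145] yaw 0.1949 F [-0.6  0.8 -0.6] w 0.503 gf 0.0
dx 267.8 dy 67.7 dz 94.5 turn 0.610
```

```bash
cat > fit3.py <<'E'
from fit import *
def run(t,s,T,S,tipT,tipS,capT,capS):
    A=lambda q,L:np.array([q[0]+np.cos(q[3])*np.cos(q[4])*L,q[1]+np.sin(q[3])*np.cos(q[4])*L,q[2]+np.sin(q[4])*L])
    def f(q):
        o=[]
        for p,P in((t,T),(s,S)):
            a,b=proj(p,[A(q,.01),A(q,.09)]);d=(b-a)/np.linalg.norm(b-a)
            o+=[d[0]*(u[1]-a[1])-d[1]*(u[0]-a[0]) for u in P]
        for p,uv,L in((t,tipT,0),(s,tipS,0),(t,capT,.113),(s,capS,.113)): o+=list(proj(p,A(q,L))[0]-uv)
        return o
    r=least_squares(f,[.6,-.03,.03,-.4,-.2]);return r,A
E
python3 - <<'E'
from fit3 import *
t=grab_frame('top');s=grab_frame('side')
r,A=run(t,s,[(341.5,183.5),(336.5,196),(332.5,206)],[(268,253.5),(274,257.5),(279.5,260.5)],(330.8,213.0),(282.5,262.5),(349.5,165),(257.2,245.2))
print(r.x.round(4),np.round(r.fun,1))
for L in(0,.03,.05,.075,.088,.1,.126):print(L,A(r.x,L).round(4))
E
```

```text
[ 0.6196 -0.0191  0.0155 -0.4645 -0.1102] [-0.3  1.   2.  -0.  -1.  -1.2 -2.2 -3.8  7.1  1.6  2.8 -1.9 -1.3  2.2]
0 [ 0.6196 -0.0191  0.0155]
0.03 [ 0.6462 -0.0325  0.0122]
0.05 [ 0.664  -0.0414  0.01  ]
0.075 [ 0.6862 -0.0525  0.0072]
0.088 [ 0.6978 -0.0583  0.0058]
0.1 [ 0.7084 -0.0636  0.0045]
0.126 [ 0.7315 -0.0752  0.0016]
```

```bash
python3 - <<'E'
from lie import *
t=grab_frame('top');s=grab_frame('side')
T=[(341.5,183.5),(336.5,196),(332.5,206)]; S=[(268,253.5),(274,257.5),(279.5,260.5)]
def pts(q,L): return np.array([q[0]+np.cos(q[2])*(L-.1),q[1]+np.sin(q[2])*(L-.1),.011+(L-.1)*q[3]])
def f(q,full=True):
    o=[]
    for p,P in((t,T),(s,S)):
        a,b=proj(p,[pts(q,.01),pts(q,.09)]);d=(b-a)/np.linalg.norm(b-a)
        o+=[d[0]*(u[1]-a[1])-d[1]*(u[0]-a[0]) for u in P]
    for p,c in((t,(349.5,165)),(s,(257.2,245.2))): o+=list(proj(p,pts(q,.113))[0]-c)
    return o
r=least_squares(f,[.7,-.06,-.4,0.]);print(r.x.round(4),np.round(r.fun,1))
for L in(0,.03,.05,.088,.1,.126):print(L,pts(r.x,L).round(4),proj(t,pts(r.x,L)).round(1).tolist(),proj(s,pts(r.x,L)).round(1).tolist())
r2=least_squares(lambda q:f([*q,.065]),[.7,-.06,-.4]);print(r2.x.round(4),np.round(r2.fun,1))
E
```

```text
[ 0.7011 -0.0579 -0.4026  0.099 ] [-0.3 -0.1  0.1 -0.3 -0.2  0.4  0.1 -0.1 -0.1  0.6]
0 [ 0.6091 -0.0188  0.0011] [[328.3, 215.9]] [[294.7, 271.3]]
0.03 [ 0.6367 -0.0305  0.0041] [[333.9, 202.3]] [[284.3, 264.3]]
0.05 [ 0.6551 -0.0383  0.006 ] [[337.7, 193.2]] [[277.6, 259.7]]
0.088 [ 0.69   -0.0532  0.0098] [[344.9, 176.1]] [[265.1, 251.2]]
0.1 [ 0.7011 -0.0579  0.011 ] [[347.1, 170.7]] [[261.2, 248.6]]
0.126 [ 0.725  -0.0681  0.0136] [[352.0, 159.0]] [[253.0, 243.0]]
[ 0.7013 -0.0579 -0.4062] [-0.1  0.1  0.4 -0.4 -0.6 -0.1  0.1 -0.2 -0.2  0.7]
```

Request:
{"op": "apply_moves", "data": {
  "series": [
    {"dx": 36, "dy": 8, "dz": 0, "turn": 0.12, "jaw": 0.65},
    {"dx": 72, "dy": 16, "dz": 0, "turn": 0.24, "jaw": 0.65},
    {"dx": 110, "dy": 25, "dz": 0, "turn": 0.36, "jaw": 0.65},
    {"dx": 148, "dy": 34, "dz": 0, "turn": 0.48, "jaw": 0.65},
    {"dx": 186, "dy": 42, "dz": 0, "turn": 0.6, "jaw": 0.65}
  ]
}}

```text
time: 14.52
tool_pos: [0.6232, -0.0514, 0.2143]
tool_rot: [0.0, 0.979, -0.204, -0.0]
contact_force: [-0.3, -0.4, 1.0]
gripper_width: 0.35
grasp_force: 0.0
```

```bash
python3 - <<'E'
from h import *
to(.690,-.0532,.12,-.405)
E
```

```text
t 14.5167 pos [ 0.6232 -0.0514  0.2143] yaw -0.4112 F [-0.3 -0.4  1. ] w 0.35 gf 0.0
dx 62.0 dy -25.0 dz 94.3 turn -0.006
```

Request:
{"op": "apply_moves", "data": {
  "series": [
    {"dx": 31, "dy": -12.5, "dz": 0, "turn": -0.006, "jaw": 0.65},
    {"dx": 62, "dy": -25, "dz": 10, "turn": -0.006, "jaw": 0.65},
    {"dx": 62, "dy": -25, "dz": 45, "turn": -0.006, "jaw": 0.65},
    {"dx": 62, "dy": -25, "dz": 75, "turn": -0.006, "jaw": 0.65},
    {"dx": 62, "dy": -25, "dz": 94, "turn": -0.006, "jaw": 0.65}
  ]
}}

```text
time: 14.93
tool_pos: [0.6871, -0.0525, 0.1162]
tool_rot: [0.0, 0.98, -0.198, -0.003]
contact_force: [0.5, 0.2, -0.6]
gripper_width: 0.345
grasp_force: 0.0
```

```bash
cat > asc.py <<'E'
from h import *
def asc(f,x0,x1,y0,y1,ky=1,kx=1):
    b=f['pixels'].astype(int)
    for v in range(y0,y1,ky):
        print('%3d '%v+''.join('O' if (p[0]>p[2]+75) else 'c' if p[0]>p[2]+30 else 'b' if p[2]>p[0]+40 else '#' if p.sum()<180 else '+' if p.sum()<330 else '.' if p.sum()<500 else ' ' for p in b[v,x0:x1:kx]))
E
python3 - <<'E'
from asc import *
w=grab_frame('wrist');to(.690,-.0532,.001,-.405)
asc(w,200,440,100,440,8,3)
for L in(.05,.088,.1,.126): print(L,proj(w,[.7012+.919*(L-.1),-.0579-.394*(L-.1),.011+(L-.1)*.065]).round(1))
E
```

```text
t 14.9833 pos [ 0.6845 -0.0521  0.112 ] yaw -0.3992 F [-2.5 -0.3 -3.3] w 0.349 gf 0.0
dx 5.5 dy -1.1 dz 111.0 turn 0.006
100                                                                                 
108                                                                                 
116                                                                                 
124                                                                                 
132                                         .....                                   
140                                     ..........                                  
148                          .. ...................                                 
156              ......................................                             
164   ..................................................                            
172 ......................................cOOOOOOOOO.....                    .......
180 .....................................OOOOOOOOOOOO.....                ......ccc.
188 .....................................OOO
[... 2060 characters left out ...]
#+##################
388 ##################+++++++++......................          ##+##################
396 ##################+++++++++........                        +#+##################
404 ##################++++++++                                  ##+#################
412 ##################+++++.+.                                  ## #################
420 ###################+++                                         .################
428 ####################++                                          ################
436 ######################                                ++++++++++################
0.05 [[326.4 288.4]]
0.088 [[326.8 232.2]]
0.1 [[326.9 213.2]]
0.126 [[327.1 170. ]]
```

Request:
{"op": "apply_moves", "data": {
  "series": [
    {"dx": 2, "dy": -0.5, "dz": 30, "turn": 0, "jaw": 0.65},
    {"dx": 2, "dy": -0.5, "dz": 60, "turn": 0, "jaw": 0.65},
    {"dx": 2, "dy": -0.5, "dz": 80, "turn": 0, "jaw": 0.65},
    {"dx": 2, "dy": -0.5, "dz": 88, "turn": 0, "jaw": 0.65},
    {"dx": 2, "dy": -0.5, "dz": 92, "turn": 0, "jaw": 0.65}
  ]
}}

```text
time: 15.4
tool_pos: [0.6895, -0.0528, 0.0273]
tool_rot: [-0.0, 0.98, -0.198, -0.001]
contact_force: [-0.5, -0.2, 1.0]
gripper_width: 0.348
grasp_force: 0.0
```

```bash
python3 - <<'E'
from asc import *
w=grab_frame('wrist');grab_frame('wrist');to(.690,-.0532,.001,-.405)
asc(w,200,440,100,440,8,3)
for L in(.05,.088,.1,.126): print(L,proj(w,[.7012+.919*(L-.1),-.0579-.394*(L-.1),.011+(L-.1)*.065]).round(1))
E
```

```text
t 15.5 pos [ 0.6907 -0.0531  0.0294] yaw -0.3992 F [-0.4  0.6  0.4] w 0.35 gf 0.0
dx -0.6 dy 0.4 dz 28.4 turn 0.006
100                                                                                 
108                                                                                 
116                                                                                 
124                                                                                 
132                                                                                 
140                                                                                 
148                                                .......                          
156                                          ..............                         
164                                    ..  ...................                      
172                         ...................................                     
180               ..............................................                    
188 .. ..........................................
[... 2055 characters left out ...]
#+##################
388 #################++#+++++++             .OOOOOO      ......#####################
396 #################+++++++++.             .OOOOOO       .....##+##################
404 ##################++++++++               OOOOOO      .......##+#################
412 ####################+++.++               OOOOOO        .....## #################
420 ####################++                   OOOOOO................+################
428 ######################    .  ............OOOOOO.................################
436 ######################...................cOOOOc................+################
0.05 [[327.5 370.6]]
0.088 [[328.1 293.7]]
0.1 [[328.3 267. ]]
0.126 [[328.7 204.6]]
```

Request:
{"op": "apply_moves", "data": {
  "series": [
    {"dx": -3.5, "dy": 0.5, "dz": 10, "turn": 0, "jaw": 0.65},
    {"dx": -3.5, "dy": 0.5, "dz": 18, "turn": 0, "jaw": 0.65},
    {"dx": -3.5, "dy": 0.5, "dz": 22, "turn": 0, "jaw": 0.65},
    {"dx": -3.5, "dy": 0.5, "dz": 22, "turn": 0, "jaw": 0.65}
  ]
}}

```text
time: 15.83
tool_pos: [0.6862, -0.052, 0.0058]
tool_rot: [0.0, 0.98, -0.198, -0.001]
contact_force: [-0.7, 1.1, 0.5]
gripper_width: 0.351
grasp_force: 0.0
```

Request:
{"op": "apply_moves", "data": {
  "series": [
    {"dx": 0, "dy": 0, "dz": 2, "turn": 0, "jaw": 0.65},
    {"dx": 0, "dy": 0, "dz": 4, "turn": 0, "jaw": 0.65},
    {"dx": 0, "dy": 0, "dz": 5, "turn": 0, "jaw": 0.65},
    {"dx": 0, "dy": 0, "dz": 5, "turn": 0, "jaw": 0.65}
  ]
}}

```text
time: 16.17
tool_pos: [0.6868, -0.0522, 0.0015]
tool_rot: [0.0, 0.98, -0.198, -0.0]
contact_force: [0.5, 1.4, 0.6]
gripper_width: 0.349
grasp_force: 0.0
```

Request:
{"op": "apply_moves", "data": {
  "series": [
    {"dx": 0, "dy": 0, "dz": 2, "turn": 0, "jaw": 0.65},
    {"dx": 0, "dy": 0, "dz": 4, "turn": 0, "jaw": 0.65},
    {"dx": 0, "dy": 0, "dz": 4, "turn": 0, "jaw": 0.65}
  ]
}}

```text
time: 16.42
tool_pos: [0.6865, -0.0522, -0.0029]
tool_rot: [0.0, 0.98, -0.198, -0.0]
contact_force: [0.8, 0.2, 0.7]
gripper_width: 0.352
grasp_force: 0.0
```

Request:
{"op": "apply_moves", "data": {
  "series": [
    {"dx": 0, "dy": 0, "dz": 0, "turn": 0, "jaw": 1},
    {"dx": 0, "dy": 0, "dz": 0, "turn": 0, "jaw": 1},
    {"dx": 0, "dy": 0, "dz": 0, "turn": 0, "jaw": 1},
    {"dx": 0, "dy": 0, "dz": 0, "turn": 0, "jaw": 1}
  ]
}}

```text
time: 16.75
tool_pos: [0.687, -0.0522, -0.0022]
tool_rot: [-0.0, 0.98, -0.198, 0.0]
contact_force: [1.7, 0.8, 0.9]
gripper_width: 0.073
grasp_force: 58.5
```

Request:
{"op": "apply_moves", "data": {
  "series": [
    {"dx": 10, "dy": 0, "dz": -12, "turn": 0, "jaw": 1},
    {"dx": 10, "dy": -10, "dz": -25, "turn": -0.06, "jaw": 1},
    {"dx": 5, "dy": -22, "dz": -25, "turn": -0.13, "jaw": 1},
    {"dx": -1, "dy": -33, "dz": -25, "turn": -0.2, "jaw": 1},
    {"dx": -4, "dy": -40.6, "dz": -25, "turn": -0.245, "jaw": 1}
  ]
}}

```text
time: 17.17
tool_pos: [0.6983, -0.0126, 0.0221]
tool_rot: [-0.0, 0.997, -0.075, -0.001]
contact_force: [-0.2, -0.1, -1.0]
gripper_width: 0.076
grasp_force: 60.7
```

```bash
python3 - <<'E'
from asc import *
t=grab_frame('top');s=grab_frame('side');to(.699,-.013,.02,-.155)
asc(t,290,370,140,222);asc(s,230,310,225,275)
E
```

```text
t 17.2667 pos [ 0.6982 -0.0122  0.0218] yaw -0.153 F [-0.3  0.3 -2.3] w 0.073 gf 60.71719028055668
dx 1.0 dy 0.7 dz 1.8 turn 0.002
140 ###cccc+++++...##++#c###########ccc#++cccccccccc########c#+++...+####ccccccccccc
141 ccccccccccccccccccccccccc###########+#cccccc###########c##+#+...+####ccccccccccc
142 ccccccccccccccccccccccccccccccccccc######################+##+...+####ccccccccccc
143 cccccccccccccccccccccccccccccccccccccccccc##############++##....+####ccccccccccc
144 ccccccccccccccccccccccccccccccccccccccccccccccccc#ccc##++###....+####ccccccccccc
145 ccccccccccccccccccccccccccccccccccccccccccccccccccccccc++##+....+###cccccccccccc
146 ccccccccccccccccccccccccccccccccccccccccccccccccccccccccccc+....+###cccccccccccc
147 ccccccccccccccccccccccccccccccccccccccccccccccccccccccccccccccc.+###cccccccccccc
148 ccccccccccccccccccccccccccccccccccccccccccccccccccccccccccccccccccc#cccccccccccc
149 cccccccccccccccccccccccccccccccccccccccccccccccccccccccccccccccccccccccccccccccc
150 cccccccccccccccccccccccccccccccccccccccccccccccccccccccccccccccccccccccccccccccc
151 cccccccccccccccccccccccccccccc
[... 9550 characters left out ...]
....................
267 +++++++++++++++++++++++++++++++++++++++++++++++++++.............................
268 +++++++++++++++++++++++++++++++++++++++++++++++++++.............................
269 ++++++++++++++++++++++++++++++++++++++++++++++++++++............................
270 ++++++++++++++++++++++++++++++++++++++++++++++++++++............................
271 +++++++++++++++++++++++++++++++++++++++++++++++++++++...........................
272 ++++++++++++++++++++++++++++++++...++++++++++++++++++.+.........................
273 +++++++++++++++++++++++++++++++.......+++++++++++++++...+.......................
274 ++++++++++++++++++++++++++++++...........+++++++++++++.....+....................
```

```bash
python3 - <<'E'
from h import *
s=grab_frame('side')
G=np.array([.698,-.0122,.0338]);u=lambda p:np.array([.988*np.cos(p),-.153*np.cos(p),np.sin(p)])
for p in(0,.065,.13):print(p,proj(s,[G+u(p)*d for d in(-.085,-.03,0,.028)]).round(1).tolist())
print(proj(s,[[.606,0,.046],[.606,0,.03]]))
E
```

```text
0 [[287.4, 262.1], [263.8, 254.6], [251.3, 250.7], [240.0, 247.1]]
0.065 [[287.5, 264.5], [263.9, 255.4], [251.3, 250.7], [239.9, 246.3]]
0.13 [[287.4, 266.8], [263.8, 256.3], [251.3, 250.7], [239.9, 245.6]]
[[291.15298686 257.24288045]
 [291.55116697 264.29391945]]
```

Request:
{"op": "apply_moves", "data": {
  "series": [
    {"dx": -6, "dy": 0, "dz": 0, "turn": 0, "jaw": 1},
    {"dx": -11, "dy": 0, "dz": 0, "turn": 0, "jaw": 1},
    {"dx": -13, "dy": 0, "dz": 0, "turn": 0, "jaw": 1},
    {"dx": -14, "dy": 0, "dz": 0, "turn": 0, "jaw": 1},
    {"dx": -15, "dy": 0, "dz": 0, "turn": 0, "jaw": 1}
  ]
}}

```text
time: 17.73
tool_pos: [0.694, -0.0135, 0.0284]
tool_rot: [0.001, 0.997, -0.078, 0.013]
contact_force: [22.0, -3.1, -1.0]
gripper_width: 0.073
grasp_force: 60.6
```

Request:
{"op": "apply_moves", "data": {
  "series": [
    {"dx": 0, "dy": 0, "dz": -5, "turn": 0, "jaw": 1},
    {"dx": -1, "dy": 0, "dz": -10, "turn": 0, "jaw": 1},
    {"dx": -2.5, "dy": 0, "dz": -16, "turn": 0, "jaw": 1},
    {"dx": -4.5, "dy": 0, "dz": -22, "turn": 0, "jaw": 1},
    {"dx": -4.5, "dy": 0, "dz": -22, "turn": 0, "jaw": 1}
  ]
}}

```text
time: 18.15
tool_pos: [0.6848, -0.0122, 0.0488]
tool_rot: [0.001, 0.997, -0.078, 0.007]
contact_force: [9.5, -1.8, 0.6]
gripper_width: 0.072
grasp_force: 59.6
```

```bash
python3 - <<'E'
from asc import *
s=grab_frame('side');to(.6,0,0)
asc(s,225,310,215,272,2)
E
```

```text
t 18.2 pos [ 0.6849 -0.0122  0.0485] yaw -0.1564 F [10.  -1.2  0.9] w 0.071 gf 59.64392867870629
dx -85.8 dy 1.2 dz 48.5 turn 0.000
215 ..+##########################################++.++#cccccccccccccccccccccccccc#++.....
217 ..+++######################################+++...++ccccccccccccccccccccccccc#+++.....
219 ....+++#################################+++......++++#cccccccccccccccccccc++++++.....
221 ......+++################++#############+........+++++++++ccccccccc++++++++++++++....
223 ........++#############################++........++++++++++++++++++++++++++++++++....
225 ..........++##########################++.........++++++++++++++++++++++++++++++++....
227 ...........++c######################++++.........++++++++++++++++++++++++++++++++....
229 ...........ccOOccccc#################+++.........++++++++++++++++++++++++++++++++....
231 ..........+cOOOOOOOOOcc########+++###+++..........+++++++++++++++++++++++++++++++....
233 ..........++ccOOOOOOOOc########+++###+++..........+++++++++++++++++++++++++++++++....
235 ............++cccOOOOOc########+++###+++..........++++++++++++++
[... 941 characters left out ...]
+++++++++++++++++++++++++++++++++++++ccOOOOcc.........................
259 .............+++++++++++++++++++++++++++++++++++....++cccOOOOc.......................
261 ..........++++++++++++++++++++++++++++++++++++++++.....++ccccc.......................
263 ........+++++++++++++++++++++++++++++++++++++++++++++++...++.........................
265 .....++++++++++++++++++++++++++++++++++++++++++++++++++++............................
267 ...+++++++++++++++++++++++++++++++++++++++++++++++++++++.............................
269 +++++++++++++++++++++++++++++++++++++++++++++++++++++++++............................
271 +++++++++++++++++++++++++++++++++++++++++++++++++++++++++++..........................
```

Request:
{"op": "apply_moves", "data": {
  "series": [
    {"dx": -2, "dy": 0, "dz": -5, "turn": 0, "jaw": 1},
    {"dx": -5, "dy": 0, "dz": -11, "turn": 0, "jaw": 1},
    {"dx": -8, "dy": 0, "dz": -16, "turn": 0, "jaw": 1},
    {"dx": -12, "dy": 0, "dz": -22, "turn": 0, "jaw": 1},
    {"dx": -15, "dy": 0, "dz": -26, "turn": 0, "jaw": 1}
  ]
}}

```text
time: 18.62
tool_pos: [0.6674, -0.0094, 0.0727]
tool_rot: [0.0, 0.997, -0.078, 0.004]
contact_force: [5.7, -0.7, -1.5]
gripper_width: 0.07
grasp_force: 58.5
```

```bash
python3 - <<'E'
from asc import *
s=grab_frame('side');to(.6,0,0)
asc(s,225,310,195,272,2)
E
```

```text
t 18.6667 pos [ 0.6671 -0.0093  0.0732] yaw -0.1561 F [5.2 0.  0.1] w 0.069 gf 58.60132056288421
dx -67.7 dy 1.3 dz 73.2 turn 0.000
195 .................++++##################################++++++++++++#++++.............
197 ................+++++##################################+cccccccccccccccc+............
199 ...............+++++##################################ccccccccccccccccccc++..........
201 .........++++++++++###################################ccccccccccccccccccccc++........
203 ........++####++#####################################ccccccccccccccccccccccc++.......
205 ........++###########################################ccccccccccccccccccccccccc++.....
207 .........++#########################################cccccccccccccccccccccccccc++.....
209 ..........+++######################################ccccccccccccccccccccccccccc+++....
211 ............++#################++#############++++cccccccccccccccccccccccccccc+++....
213 .............+++################++############++++cccccccccccccccccccccccccccc+++....
215 ...............+++###########################+++++#ccccccccccccc
[... 1841 characters left out ...]
......+++++++++++++++++++++++++++++++++++cccccc.....     .............
259 ...................+++++++++++++++++++++++++++++++++++++++ccccc.       ..............
261 ..................++++++++++++++++++++++++++++++++++++....++c.       ................
263 ...............++++++++++++++++++++++++++++++++++++++++....        ..................
265 .............+++++++++++++++++++++++++++++++++++++++++++.       .....................
267 ...........++++++++++++++++++++++++++++++++++++++++++++..     .......................
269 .........+++++++++++++++++++++++++++++++++++++++++++++++.............................
271 .......+++++++++++++++++++++++++++++++++++++++++++++++++++...........................
```

Request:
{"op": "apply_moves", "data": {
  "series": [
    {"dx": -5, "dy": 0, "dz": -5, "turn": 0, "jaw": 1},
    {"dx": -10, "dy": 0, "dz": -9.5, "turn": 0, "jaw": 1},
    {"dx": -15, "dy": 0, "dz": -13.5, "turn": 0, "jaw": 1},
    {"dx": -20.5, "dy": 0, "dz": -17, "turn": 0, "jaw": 1},
    {"dx": -26, "dy": 0, "dz": -20, "turn": 0, "jaw": 1}
  ]
}}

```text
time: 19.08
tool_pos: [0.6416, -0.0053, 0.0921]
tool_rot: [0.0, 0.997, -0.078, 0.004]
contact_force: [7.5, -2.0, -2.7]
gripper_width: 0.063
grasp_force: 65.0
```

```bash
python3 - <<'E'
from asc import *
s=grab_frame('side');to(.6,0,0)
asc(s,245,315,185,272,2)
E
```

```text
t 19.1333 pos [ 0.6409 -0.0049  0.0926] yaw -0.1558 F [6.1 0.2 0.7] w 0.062 gf 60.56748936593067
dx -41.2 dy 1.5 dz 92.6 turn 0.000
185 .......++######################################bbb....................
187 .......+++++##################################bbbb+...................
189 .......+++++###################################bb++...................
191 ......+++++###################################bbb++...................
193 ..+..+++++####################################bb#++...................
195 ++++++++########################################++++..................
197 +####++#####################################cccccccc++................
199 +##########################################cccccccccc++...............
201 ++########################################ccccccccccccc++.............
203 .+++####################################cccccccccccccccc+++...........
205 ...++#################++##############cccccccccccccccccccc++..........
207 .....++################+#############ccccccccccccccccccccc+++.........
209 ......+++############################ccccccccccccccccccccc+++...
[... 1631 characters left out ...]
.................     .++
255 .....................................+cccc++......................++++
257 .....................................++cccc+...  .................++##
259 .............++...................++++++ccc..           ..........++##
261 ..........++++++++++++++++++++++++++++++..                     ...+++#
263 ........++++++++++++++++++++++++++++++..                       ....+++
265 .......+++++++++++++++++++++++++++++..                       ........+
267 .....++++++++++++++++++++++++++++++..                     ............
269 ..++++++++++++++++++++++++++++++++++......               .............
271 .++++++++++++++++++++++++++++++++++++++.........      ................
```

Request:
{"op": "apply_moves", "data": {
  "series": [
    {"dx": -3, "dy": 0, "dz": -1.5, "turn": 0, "jaw": 1},
    {"dx": -6, "dy": 0, "dz": -2.5, "turn": 0, "jaw": 1},
    {"dx": -9, "dy": 0, "dz": -3.5, "turn": 0, "jaw": 1},
    {"dx": -12, "dy": 0, "dz": -4.5, "turn": 0, "jaw": 1}
  ]
}}

```text
time: 19.47
tool_pos: [0.6306, -0.0035, 0.0969]
tool_rot: [0.0, 0.997, -0.078, 0.005]
contact_force: [9.1, -1.7, -1.5]
gripper_width: 0.056
grasp_force: 65.4
```

```bash
cat > sl.py <<'E'
from h import *
def sl(s,lo,hi,x0,x1):
    b=s['pixels'].astype(int);P=[]
    for v in range(lo,hi):
        u=[x for x in range(x0,x1) if b[v,x,0]>b[v,x,2]+28]
        if u and max(u)-min(u)<9: P.append((v,np.mean(u)))
    P=np.array(P)
    if len(P)>4:
        k=np.polyfit(P[:,0],P[:,1],1); r=P[:,1]-np.polyval(k,P[:,0]);P=P[abs(r)<1.5];k=np.polyfit(P[:,0],P[:,1],1)
        print('slope %.3f u(250)=%.1f rows %d-%d n%d'%(k[0],np.polyval(k,250),P[0,0],P[-1,0],len(P)))
E
python3 - <<'E'
from sl import *
s=grab_frame('side');to(.6,0,0)
sl(s,230,241,262,300);sl(s,248,266,262,300)
E
```

```text
t 19.5167 pos [ 0.6304 -0.0034  0.0971] yaw -0.1557 F [ 8.4 -1.1 -0.8] w 0.056 gf 63.39950289402623
dx -30.5 dy 1.4 dz 97.1 turn 0.000
slope 0.406 u(250)=283.3 rows 231-240 n10
slope 0.378 u(250)=283.5 rows 248-259 n12
```

Request:
{"op": "apply_moves", "data": {
  "series": [
    {"dx": 4, "dy": 0, "dz": -10, "turn": 0, "jaw": 1},
    {"dx": 4, "dy": 0, "dz": -35, "turn": 0, "jaw": 1},
    {"dx": 4, "dy": 0, "dz": -62, "turn": 0, "jaw": 1},
    {"dx": 4, "dy": 0, "dz": -84, "turn": 0, "jaw": 1},
    {"dx": -20, "dy": 12, "dz": -86, "turn": 0, "jaw": 1}
  ]
}}

```text
time: 19.93
tool_pos: [0.6098, -0.0112, 0.1867]
tool_rot: [0.0, 0.997, -0.077, 0.005]
contact_force: [0.4, -0.8, 0.8]
gripper_width: 0.049
grasp_force: 60.4
```

```bash
python3 - <<'E'
from h import *
to(.547,-.0326,.183,-.156)
E
```

```text
t 19.9333 pos [ 0.6098 -0.0112  0.1867] yaw -0.1544 F [ 0.4 -0.8  0.8] w 0.049 gf 60.37791668000864
dx -58.8 dy 30.8 dz 3.7 turn 0.002
```

Request:
{"op": "apply_moves", "data": {
  "series": [
    {"dx": -20, "dy": 10, "dz": 0, "turn": 0, "jaw": 1},
    {"dx": -40, "dy": 21, "dz": 0, "turn": 0, "jaw": 1},
    {"dx": -55, "dy": 29, "dz": 0, "turn": 0, "jaw": 1},
    {"dx": -58.8, "dy": 30.8, "dz": 0, "turn": 0, "jaw": 1}
  ]
}}

```text
time: 20.27
tool_pos: [0.54, -0.0331, 0.1801]
tool_rot: [0.0, 0.997, -0.078, -0.002]
contact_force: [0.1, 0.2, -0.2]
gripper_width: 0.047
grasp_force: 60.4
```

```bash
python3 - <<'E'
from asc import *
from sl import sl
s=grab_frame('side');t=grab_frame('top');to(.547,-.0326,.183,-.156)
asc(s,285,355,150,250,2); sl(s,195,232,305,350)
asc(t,320,352,225,262)
for z in(.11,.115,.12):print(z,proj(s,[.5223,-.0287,z]),proj(t,[.5223,-.0287,z]))
E
```

```text
t 20.3667 pos [ 0.5419 -0.0327  0.1806] yaw -0.1559 F [-0.4  0.6 -1.1] w 0.047 gf 60.38986334493529
dx 5.0 dy -0.9 dz -2.4 turn 0.000
150 ...          .....+##########################################++.......
152 ..               .+#########################################+++.......
154 .                .++#######################################+++........
156                   ..+######################################+++........
158                    ..+####################################+++.........
160                     ..+##################################++++....+....
162                      ..+##############################+++++...........
164                       .++############################+++..+...........
166                       ..cc###########################++...............
168                        ..cc########################+++................
170                         ..cccc####################+++.................
172                          ..ccccccccc##############+++.................
174                      ......ccccOOOcc#########+++##+++.........
[... 3688 characters left out ...]
+++..++++cccc++.+++++++++
249 +++++++++..+++++cccc+++.+++++.  
250 ++++++++++.++++#cccc+++.++++.   
251 +++++++++..++++ccccc+++.++++    
252 +++++++++..++++ccccc+++.+++.    
253 ++++++++++.++++cccc+++..++.     
254 ++++++++++..+++cccc+++.+++      
255 .+++++++++.  ++++++++..+++      
256         .++.  .+++++..++++      
257         .+++.  ......++++.      
258           .+++.++..+.++++       
259             .++++++++++++       
260             .++++++++++++       
261            .+++++++++++++       
0.11 [[337.71126725 228.21285186]] [[336.24682793 251.366693  ]]
0.115 [[337.6925872 225.8409457]] [[336.3844296  250.99932522]]
0.12 [[337.67381759 223.45766756]] [[336.5238257  250.62716668]]
```

Request:
{"op": "apply_moves", "data": {
  "series": [
    {"dx": 5.5, "dy": -1.5, "dz": 3, "turn": 0, "jaw": 1},
    {"dx": 5.5, "dy": -1.5, "dz": 10, "turn": 0, "jaw": 1},
    {"dx": 5.5, "dy": -1.5, "dz": 17, "turn": 0, "jaw": 1},
    {"dx": 5.5, "dy": -1.5, "dz": 22, "turn": 0, "jaw": 1},
    {"dx": 5.5, "dy": -1.5, "dz": 24, "turn": 0, "jaw": 1}
  ]
}}

```text
time: 20.78
tool_pos: [0.5479, -0.0313, 0.155]
tool_rot: [-0.0, 0.997, -0.077, -0.002]
contact_force: [-0.7, -0.4, -1.5]
gripper_width: 0.05
grasp_force: 60.2
```

```bash
python3 - <<'E'
from asc import *
from sl import sl
s=grab_frame('side');t=grab_frame('top');to(.547,-.0326,.183,-.156)
asc(s,315,355,205,242); sl(s,205,228,305,350)
asc(t,320,352,238,262)
E
```

```text
t 20.8833 pos [ 0.548  -0.0314  0.1558] yaw -0.154 F [ 0.2  0.6 -1.3] w 0.049 gf 60.09510075267826
dx -0.8 dy 1.3 dz -27.2 turn 0.002
205 ....+++ccc+++++....+.+.........+...+++++
206 .....++cccc+++.+....+..........+...+++++
207 .....+++ccc++++......+............++++++
208 .....+++cccc+++...................++++++
209 ......++cccc+++....................+++++
210 ......+++cccc+++.................+++++++
211 .......++cccc++++...............++++++++
212 +.....++++ccc+++.+.....+........++++++++
213 ......++++cccc++++....+.+.......++++++++
214 ........+++ccc+++...............++++++++
215 ........+++cccc++++.............++++++++
216 ....+....+++ccc+++.............+++++++++
217 .........+++cccc+++.............++++++++
218 ..........+++ccc+++...............++++++
219 ..........+++cccc+++....................
220 ...........+++ccc+++....................
221 ............++cccc+++...................
222 ............+++ccc+++...................
223 ............+++cccc++...................
224 .............+++ccc+++..................
225 ..............++cccc++..................
226 ..............++c
[... 921 characters left out ...]
++++
243 +++++++++++++++cccc+++++++++++++
244 +++++++++++++++cccc+++++++++++++
245 ++++++++++++..+cccc+.+++++++++.+
246 +++++++++++...+cccc+..++++++++  
247 +++++++++++.++ccccc++..++++++.  
248 ++++++++++..++cccc++++.+++++.   
249 ++++++++++.+++cccc++++..+++.    
250 ++++++++++.+++cccc+++++.+++     
251 +++++++++. .++cccc+++++.+++     
252 +++++++++. ..+cccc+++++.++.     
253        .+. ...+c+.++++..++      
254        .++  ......++++..++      
255        .++. ...++++++..+++      
256         .++.  .+++++..+++.      
257         .+++.  ......++++       
258           .+++.++..++++++       
259             .++++++++++++       
260            .+++++++++++++       
261            .++++++++++++.
```

Request:
{"op": "apply_moves", "data": {
  "series": [
    {"dx": 0, "dy": 1.2, "dz": 3, "turn": 0, "jaw": 1},
    {"dx": 0, "dy": 1.2, "dz": 6, "turn": 0, "jaw": 1},
    {"dx": 0, "dy": 1.2, "dz": 9, "turn": 0, "jaw": 1},
    {"dx": 0, "dy": 1.2, "dz": 9, "turn": 0, "jaw": 1}
  ]
}}

```text
time: 21.22
tool_pos: [0.548, -0.0328, 0.1475]
tool_rot: [-0.0, 0.997, -0.077, -0.001]
contact_force: [-0.7, 0.5, 0.4]
gripper_width: 0.048
grasp_force: 59.8
```

```bash
python3 - <<'E'
from asc import *
from sl import sl
s=grab_frame('side');t=grab_frame('top');to(.547,-.0326,.183,-.156)
asc(s,325,350,222,242); sl(s,205,226,305,350)
asc(t,320,352,244,262)
E
```

```text
t 21.3167 pos [ 0.5482 -0.0328  0.148 ] yaw -0.1542 F [-0.9 -0.   0.6] w 0.046 gf 59.65806878259173
dx -1.2 dy -0.0 dz -35.0 turn 0.002
222 .+++ccc+++...............
223 .+++cccc++...............
224 ..+++ccc+++..............
225 ...++cccc++..............
226 ...+++ccc+++.............
227 ....++cccc++.............
228 ....+++ccc+++............
229 .....++cccc++++..........
230 ......++ccc++++.++.......
231    ...++cccc++++++++.....
232      ..+cccc++++++++.....
233      ..++cccc+++++.......
234       .+++cccc++.........
235       ..+++++++..........
236        .+++++++++........
237        ..++++++++..     .
238        ..++++++++.       
239        ..++++++++.       
240        ..++++++++.       
241  .......+++++++++..      
slope 0.468 u(250)=342.9 rows 207-225 n19
244 +++++++++++++++ccccc++++++++++++
245 +++++++++++++.+ccccc++++++++++++
246 +++++++++++...+cccc+..+++++++++.
247 +++++++++++.+++cccc++..+++++++. 
248 ++++++++++..+++cccc+++.++++++.  
249 ++++++++++.++++cccc+++..++++.   
250 ++++++++++.+++ccccc++++.+++.    
251 ++++++++++.+++cccc#++++.+++.    
252 +++++++++....+cccc#++++.+++.    
253   .  .+++. ...cccc++++..++      
254        .+.. ..+cc+++++.+++.     
255        .++. ..+.+++++..++++     
256         .++. ...++++...+++.     
257          .++.   .+...+++++      
258           .++......+++++++      
259             .+++++++++++++      
260             .+++++++++++++      
261             .++++++++++++.
```

Request:
{"op": "apply_moves", "data": {
  "series": [
    {"dx": 0, "dy": 0, "dz": 3, "turn": 0, "jaw": 1},
    {"dx": 0, "dy": 0, "dz": 6, "turn": 0, "jaw": 1},
    {"dx": 0, "dy": 0, "dz": 8, "turn": 0, "jaw": 1},
    {"dx": 0, "dy": 0, "dz": 8, "turn": 0, "jaw": 1}
  ]
}}

```text
time: 21.65
tool_pos: [0.5488, -0.0329, 0.1404]
tool_rot: [0.0, 0.997, -0.077, 0.001]
contact_force: [0.1, -0.4, 3.4]
gripper_width: 0.051
grasp_force: 59.4
```

```bash
python3 - <<'E'
from asc import *
from sl import sl
s=grab_frame('side');t=grab_frame('top');to(.547,-.0326,.183,-.156);print(state()['joint_pos'].round(2))
asc(s,325,350,222,242); sl(s,205,226,305,350)
asc(t,320,352,244,262)
E
```

```text
t 21.75 pos [ 0.5486 -0.0329  0.1404] yaw -0.1543 F [-0.9 -0.4  1.6] w 0.047 gf 59.476041338348296
dx -1.6 dy -0.1 dz -42.6 turn 0.002
[-0.2  -0.06  1.87  0.    1.33  1.53]
222 ++cccc+++................
223 +++ccc+++................
224 +++cccc+++...............
225 .+++cccc++...............
226 ..++cccc+++..............
227 ..+++ccc+++..............
228 ...++cccc+++.............
229 ....++cccc+++............
230 .....++ccc++++...........
231     ..+cccc+++...........
232      ..+ccc+++..++.......
233       .+cccc+++++++......
234      ..+cccc+++++++......
235      ..++cccc+++++.......
236       .+++cccc++.........
237       ..+++++++....     .
238        .++++.++++..      
239        ..++++++++..      
240        ..++++++++.       
241   ...  ..++++++++.       
slope 0.540 u(250)=343.8 rows 210-225 n16
244 +++++++++++++++ccccc++++++++++++
245 +++++++++++++.+ccccc++++++++++++
246 ++++++++++++..+cccc+..++++++++. 
247 +++++++++++.+++cccc++.++++++++  
248 ++++++++++..+++cccc++..++++++.  
249 ++++++++++.++++cccc+++.+++++..  
250 +++++++++..+++ccccc+++..+++.    
251 ++++++++++++++cccc#++++.+++     
252 .++++++++....+cccc#++++.+++     
253    ..++++. ..+cccc#+++..++.     
254       .++. ...cccc++++.+++      
255        +++. ..+cc+++++.+++      
256        .++.  ...+++++..+++      
257         .+++  ..+++..+++++      
258           .++.  ....+++++.      
259            ++++.+++++++++       
260            .+++++++++++++       
261              .+++++++++++
```

Request:
{"op": "apply_moves", "data": {
  "series": [
    {"dx": 0, "dy": 0, "dz": 0, "turn": 0, "jaw": 0.85},
    {"dx": 0, "dy": 0, "dz": 0, "turn": 0, "jaw": 0.8},
    {"dx": 0, "dy": 0, "dz": 0, "turn": 0, "jaw": 0.75}
  ]
}}

```text
time: 22.0
tool_pos: [0.5482, -0.0328, 0.1398]
tool_rot: [-0.0, 0.997, -0.077, -0.0]
contact_force: [-0.3, 0.1, 0.0]
gripper_width: 0.249
grasp_force: 0.0
```

```bash
python3 - <<'E'
from asc import *
from sl import sl
s=grab_frame('side');to(.547,-.0326,.183,-.156)
asc(s,280,350,165,245,2); sl(s,205,226,295,350)
E
```

```text
t 22.05 pos [ 0.5482 -0.0328  0.1398] yaw -0.1542 F [ 0.3 -0.8  0.4] w 0.247 gf 0.0
dx -1.2 dy -0.0 dz -43.2 turn 0.002
165                           .++++#################################++....
167                          .++++#################################+++....
169                   ..++++++++###################################+++....
171                  ..+####++####################################+++.....
173                  ..+##########################################++......
175                ....+#########################################++.......
177 ................+..+#########################################++.......
179 +++++++++++++++.+++++####################################+++++........
181 ....................++##################################+++...........
183 ....bbbbbbbb.........++###############++++##############+++...........
185 .bbbbbbbbbbbbbb.......++###############+++#############+++............
187 +bbbbbbbbbbbbbb+.......++###########################+++++.............
189 ++bbbbbbbbbbbb+++.......++###########################+++..............
191 +
[... 1360 characters left out ...]
++++++++++++++++.....................+++cccc++.............
229 +++++++++++++++++++++++++++.......................++ccc++++...........
231 ++++++++++++++++++++++++++..................    ...++cccc+++++++......
233 +++++++++++++++++++++++++++..............         ..++cccc+++++.......
235 +++++++++++++++++++++++++++............            ..++++++++.........
237 +++++++++++++++++++++++++++.........                .+++++++++..     .
239 ++++++++++++++++++++++##+++.......                  ..++++++++.       
241 #+++++++++++++++++######+++.....               ......+++++++++..      
243 #cc#############c######+++................ ...++++++++++++++++........
slope 1.966 u(250)=381.7 rows 208-225 n4
```

Request:
{"op": "apply_moves", "data": {
  "series": [
    {"dx": 0, "dy": 0, "dz": 0, "turn": 0, "jaw": 0.5},
    {"dx": 0, "dy": 0, "dz": 0, "turn": 0, "jaw": 0.5},
    {"dx": 0, "dy": 0, "dz": 0, "turn": 0, "jaw": 0.5},
    {"dx": 0, "dy": 0, "dz": -15, "turn": 0, "jaw": 0.5},
    {"dx": 0, "dy": 0, "dz": -35, "turn": 0, "jaw": 0.5}
  ]
}}

```text
time: 22.47
tool_pos: [0.5467, -0.0325, 0.1729]
tool_rot: [-0.0, 0.997, -0.077, -0.003]
contact_force: [0.5, -0.4, 0.0]
gripper_width: 0.496
grasp_force: 0.0
```

Request:
{"op": "apply_moves", "data": {
  "series": [
    {"dx": 0, "dy": 0, "dz": -30, "turn": 0, "jaw": 0.5},
    {"dx": 0, "dy": 0, "dz": -60, "turn": 0, "jaw": 0.5},
    {"dx": 0, "dy": 0, "dz": -60, "turn": 0, "jaw": 1}
  ]
}}

```text
time: 22.72
tool_pos: [0.5516, -0.0334, 0.2429]
tool_rot: [0.001, 0.997, -0.077, 0.006]
contact_force: [0.5, -0.5, 0.5]
gripper_width: 0.371
grasp_force: 0.0
```

```bash
python3 - <<'E'
from asc import *
s=grab_frame('side');t=grab_frame('top');w=grab_frame('wrist');to(.547,-.0326,.183,-.156)
asc(s,280,350,155,245,3)
asc(w,200,440,150,480,10,3)
E
```

```text
t 22.8667 pos [ 0.5483 -0.0328  0.2351] yaw -0.1542 F [-1.1 -0.4 -1. ] w 0.108 gf 0.0
dx -1.4 dy -0.0 dz 52.1 turn 0.002
155 .....                        ..+#######++++.   ........+.++..++....+..
158                                ....++++++... ...++.............+......
161                                             .......++.................
164                                            ...+................++.....
167                                           .........................+..
170                                         ...........................+..
173                                        ...............................
176 ......................................................................
179 ++++++++++++++++++++.....++ccccccc+...................................
182 .......++.+...........+cccOOOOOOOccc++................................
185 +bbbbbbbbbbbbbb.......++ccccOOOOOOccc+++..............................
188 +bbbbbbbbbbbbb+++.......++cccOOOOOOOccc++..................+.....+....
191 ++bbbbbbbbbbbb+++........++ccccOOOOccc+++..+.........+.......+++......
194 
[... 3375 characters left out ...]
####################
400 #################################+++++..............############################
410 #################################+++++...............#+#########################
420 ##############################++++++++.................+########################
430 ##############################++++++++..................########################
440 ##############################+++++++...................########################
450 ################################################################################
460 ################################################################################
470 .###############################################################################
```

Request:
{"op": "apply_moves", "data": {
  "series": [
    {"dx": 32, "dy": 0, "dz": 0, "turn": 0, "jaw": 1},
    {"dx": 62, "dy": 0, "dz": 5, "turn": 0, "jaw": 1},
    {"dx": 62, "dy": 0, "dz": 40, "turn": 0, "jaw": 1},
    {"dx": 62, "dy": 0, "dz": 70, "turn": 0, "jaw": 1},
    {"dx": 62, "dy": 0, "dz": 78, "turn": 0, "jaw": 1}
  ]
}}

```text
time: 23.28
tool_pos: [0.6053, -0.0416, 0.1486]
tool_rot: [-0.001, 0.997, -0.077, -0.007]
contact_force: [-1.1, -0.1, -0.5]
gripper_width: -0.0
grasp_force: 0.0
```

Request:
{"op": "apply_moves", "data": {
  "series": [
    {"dx": -6, "dy": 0, "dz": 0, "turn": 0, "jaw": 1},
    {"dx": -12, "dy": 0, "dz": 0, "turn": 0, "jaw": 1},
    {"dx": -18, "dy": 0, "dz": 0, "turn": 0, "jaw": 1},
    {"dx": -24, "dy": 0, "dz": 0, "turn": 0, "jaw": 1},
    {"dx": -28, "dy": 0, "dz": 0, "turn": 0, "jaw": 1}
  ]
}}

```text
time: 23.7
tool_pos: [0.5821, -0.0381, 0.1594]
tool_rot: [0.0, 0.997, -0.077, 0.002]
contact_force: [-0.0, 0.5, 0.5]
gripper_width: -0.0
grasp_force: 0.1
```

```bash
python3 - <<'E'
from asc import *
s=grab_frame('side');to(.5223,-.0287,.183,-.156)
asc(s,270,350,155,245,3)
E
```

```text
t 23.75 pos [ 0.5815 -0.0379  0.159 ] yaw -0.1541 F [-0.6  0.3 -0.1] w 0.0 gf 0.07307743595447391
dx -60.0 dy -0.0 dz -24.0 turn 0.002
155 ...................+++################################+.........................
158 ........   ..+####+##################################+.....+..+.................
161 ........   ..+######################################++.........+................
164 .........    .+#####################################+..++.......................
167 .........      ..+##############################++++............................
170 .......          ..+##########################+.. ..............................
173 .....              ..+########################+. ...............................
176 .......................++##################++......+............................
179 ........+++++++++++++++++++++++#########++++cccccOOccc+.........................
182 ...................+.........+++########++ccOOOOOOOOOcc+..................+.....
185 ...........bbbbbbbbbbbbbb.....++########+++ccccOOOOOOOOc+.......................
188 .........++bbbbbbbbbbbbb++
[... 880 characters left out ...]
+++cccc++.+............+
221 ...+++++++++####ccc###+++++++++++++++.....................++cccc++..............
224 ...++++++++++++++++++++++++++++++++++......................++cccc++.............
227 ...++++++++++++++++++++++++++++++++++.......................++cccc++............
230 ....+++++++++++++++++++++++++++++++++........................++cccc+++.+........
233 ....+++++++++++++++++++++++++++++++++..............          .++cccc+++++++.....
236 ....+++++++++++++++++++++++++++++++++...........              ..+++++..+........
239 ..++++#+++++++++++++++++++++++++##+++.............            ..++++++++.       
242 .++++++#######+++++++++###########+++..............         ....++++++++....
```

Request:
{"op": "apply_moves", "data": {
  "series": [
    {"dx": -5, "dy": 0, "dz": 0, "turn": 0, "jaw": 1},
    {"dx": -10, "dy": 0, "dz": 0, "turn": 0, "jaw": 1},
    {"dx": -15, "dy": 0, "dz": 0, "turn": 0, "jaw": 1},
    {"dx": -20, "dy": 0, "dz": 0, "turn": 0, "jaw": 1},
    {"dx": -24, "dy": 0, "dz": 0, "turn": 0, "jaw": 1}
  ]
}}

```text
time: 24.17
tool_pos: [0.5576, -0.0343, 0.157]
tool_rot: [-0.0, 0.997, -0.077, -0.0]
contact_force: [-1.0, 0.8, -0.1]
gripper_width: -0.002
grasp_force: 0.0
```

```bash
python3 - <<'E'
from asc import *
s=grab_frame('side');to(.5223,-.0287,.183,-.156)
asc(s,290,350,170,245,3)
E
```

```text
t 24.2167 pos [ 0.5571 -0.0341  0.1569] yaw -0.1541 F [-0.1 -0.  -1. ] w 0.001 gf 0.0
dx -35.2 dy -0.0 dz -26.1 turn 0.002
170       ..+##################################+++..............
173         ..+############################++++.................
176 ............+#########################+++...................
179 +++++++++++++++#####################+++.....................
182 .................++++++#############++......................
185 bbbbb................++#########+++++++....+................
188 bbbb+++..............+++########+++#++++++ccccccc...........
191 bbbb+++..............+++########++++++ccOOOOOOOOOOc+........
194 b###+++..............+++########++++++ccOOOOOOOOcc++........
197 ccccccc++.............++++#####++++++++cccccccccccc+........
200 ccccccccc+++.............+++++++++++.++cccccccccccc+........
203 ccccccccccc+++.......................++cccccccccccc+........
206 ccccccccccccc+++....................++++++cccccc++......+...
209 ccccccccccccc+++.......................+++++ccc++..........+
212 ccccccccccccc+++.......+.+....+.........++++ccc+++....++.+++
215 cccccccccccc#++.....+++........+.......+++++ccc+++.......+++
218 ccccccccc##+++++......................+...+++ccc++.........+
221 ###++++++++++++++.........................+++ccc++..........
224 +++++++++++++++++..........................++ccc++..........
227 +++++++++++++++++..........................++ccc+++.........
230 +++++++++++++++++.........................+++cccc+++++......
233 +++++++++++++++++..............          .++++ccc++++++.....
236 +++++++++++++++++...........              .+++++++++.. .....
239 ++++++++++++##+++.......                  ..++++++++.       
242 +++###########+++..........  ..............+++++++++.......
```

Request:
{"op": "apply_moves", "data": {
  "series": [
    {"dx": 15, "dy": 0, "dz": 0, "turn": 0, "jaw": 1},
    {"dx": 25, "dy": 0, "dz": -10, "turn": 0, "jaw": 1},
    {"dx": 25, "dy": 0, "dz": -45, "turn": 0, "jaw": 0.3},
    {"dx": 25, "dy": 0, "dz": -80, "turn": 0, "jaw": 0.3},
    {"dx": 0, "dy": 0, "dz": -80, "turn": 0, "jaw": 0.3}
  ]
}}

```text
time: 24.63
tool_pos: [0.5638, -0.0357, 0.2458]
tool_rot: [0.001, 0.997, -0.077, 0.007]
contact_force: [1.0, -0.5, 3.0]
gripper_width: 0.417
grasp_force: 0.0
```

Request:
{"op": "apply_moves", "data": {
  "series": [
    {"dx": -20, "dy": 0, "dz": 0, "turn": 0, "jaw": 0.3},
    {"dx": -35, "dy": 0, "dz": 0, "turn": 0, "jaw": 0.3},
    {"dx": -35, "dy": 0, "dz": 0, "turn": 0, "jaw": 0.3}
  ]
}}

```text
time: 24.88
tool_pos: [0.5221, -0.0286, 0.2374]
tool_rot: [-0.0, 0.997, -0.077, 0.0]
contact_force: [0.8, 0.1, -0.0]
gripper_width: 0.705
grasp_force: 0.0
```

```bash
python3 - <<'E'
from asc import *
s=grab_frame('side');w=grab_frame('wrist');t=grab_frame('top');to(.5223,-.0287,.158,-.156)
asc(s,315,355,180,245,3)
asc(w,200,440,180,480,10,3)
for z in(.161,.187): print(proj(s,[.5223,-.0287,z]),proj(w,[.5223,-.0287,z]),proj(t,[.5223,-.0287,z]))
E
```

```text
t 25.0333 pos [ 0.5241 -0.0291  0.2372] yaw -0.1543 F [ 0.8 -0.2  0.8] w 0.699 gf 0.0
dx -1.8 dy -0.1 dz 79.2 turn 0.002
180 ........................................
183 ........................................
186 ...............+........................
189 .................++cccccccc++...........
192 ........+..+...++cOOOOOOOOOcc++.........
195 .....++........++ccccOOOccccc++.........
198 ..............+++cccccccccccc+..........
201 ......+........++cccccccccccc++.........
204 ...............++ccccccccccc+++...++++++
207 .......+...++++...+++cccc+++.++++.++++++
210 ...............++++++ccc++++++++++++++++
213 ....++++...+.+++++.+++cc+++.+...++++++++
216 .....+.....+..++++++++cc+++....+++++++++
219 .........++........+++ccc+++.......+.+..
222 ..................++++cc+++.............
225 ...................+++ccc++..........+.+
228 ...................+++ccc++.............
231 .........    ....+++++ccc++++...........
234 .....           .+++++cc+++++...........
237 .                .+++++++++..    .......
240                  ..++++++++.            
243         ..........+++++++++++.
[... 2040 characters left out ...]
.......###
420 #########+++++++++++++++++++++++++++++.......................................###
430 ##########++++++++++++++++++++++++++++......................................####
440 ###########+++++++++++++++++++++++++++.....................................#####
450 ############++++######################################################....######
460 ################################################################################
470 ################################################################################
[[337.51644428 203.4751371 ]] [[327.77579518 254.20994819]] [[337.73931582 247.38206151]]
[[337.4133344  190.38272374]] [[327.8087284  270.39839011]] [[338.58390937 245.12717283]]
```

Request:
{"op": "apply_moves", "data": {
  "series": [
    {"dx": -1.5, "dy": 0, "dz": 30, "turn": 0, "jaw": 0.3},
    {"dx": -1.5, "dy": 0, "dz": 55, "turn": 0, "jaw": 0.3},
    {"dx": -1.5, "dy": 0, "dz": 72, "turn": 0, "jaw": 0.3},
    {"dx": -1.5, "dy": 0, "dz": 79, "turn": 0, "jaw": 0.3},
    {"dx": -1.5, "dy": 0, "dz": 79, "turn": 0, "jaw": 0.3}
  ]
}}

```text
time: 25.45
tool_pos: [0.5212, -0.0287, 0.1555]
tool_rot: [-0.0, 0.997, -0.077, -0.002]
contact_force: [0.0, 0.1, 0.1]
gripper_width: 0.701
grasp_force: 0.0
```

Request:
{"op": "apply_moves", "data": {
  "series": [
    {"dx": 0, "dy": 0, "dz": 0, "turn": 0, "jaw": 1},
    {"dx": 0, "dy": 0, "dz": 0, "turn": 0, "jaw": 1},
    {"dx": 0, "dy": 0, "dz": 0, "turn": 0, "jaw": 1},
    {"dx": 0, "dy": 0, "dz": 0, "turn": 0, "jaw": 1},
    {"dx": 0, "dy": 0, "dz": 0, "turn": 0, "jaw": 1}
  ]
}}

```text
time: 25.87
tool_pos: [0.5229, -0.0289, 0.1592]
tool_rot: [0.0, 0.997, -0.077, 0.001]
contact_force: [0.9, -1.1, -0.6]
gripper_width: 0.232
grasp_force: 58.6
```

```bash
python3 - <<'E'
from asc import *
s=grab_frame('side');to(.5223,-.0287,.158,-.156)
asc(s,305,360,170,245,3)
E
```

```text
t 25.9167 pos [ 0.5228 -0.0289  0.1591] yaw -0.1542 F [ 0.6  0.3 -0.2] w 0.23 gf 58.61331076361239
dx -0.5 dy -0.2 dz 1.1 turn 0.002
170        .++######################################+++.+++
173         .+##################################+++++....++
176 ...........+##############++++##############++.........
179 ...++......++#############################+++........++
182 ...........+++###########################+++.........++
185 .............++++########################++.........+++
188 ....................+++########+++#######+++........+++
191 ....................+++########++++ccc###+++........+++
194 ....................+++########++++cccc##++.......+++++
197 .....................++########++++cccc##++.........+++
200 .....................++########++++ccc+++++.........+++
203 .....................+++++####+++++ccc++.....++++++++++
206 +.....................++.++++++ccccc++++..+..++++++++++
209 +.....................++.....++ccc+++........++++++++++
212 +......++..............+.++.+++ccc++..+..++++++++++++++
215 ..............+...........+.+++ccc+++.....+++++++++++++
218 +...................+........++ccc+++.......+++++++++++
221 ++..........................+++ccc++...................
224 ++...........................++ccc++............+......
227 ++...........................++ccc+++..................
230 ++..........................+++ccc+++..................
233 ++..............          .++++ccc++++++...............
236 ++...........             ..++++++++++.................
239 ++.......                  ..++++++++.            .....
242 +....                   .....+++++++++....
```

Request:
{"op": "apply_moves", "data": {
  "series": [
    {"dx": 0, "dy": 0, "dz": -15, "turn": 0, "jaw": 1},
    {"dx": 0, "dy": 0, "dz": -45, "turn": 0, "jaw": 1},
    {"dx": 0, "dy": 0, "dz": -80, "turn": 0, "jaw": 1},
    {"dx": 0, "dy": 0, "dz": -105, "turn": 0, "jaw": 1},
    {"dx": 2, "dy": -20, "dz": -110, "turn": 0, "jaw": 1}
  ]
}}

```text
time: 26.33
tool_pos: [0.5293, -0.0114, 0.2747]
tool_rot: [0.001, 0.997, -0.079, 0.005]
contact_force: [0.6, 0.1, -0.1]
gripper_width: 0.232
grasp_force: 58.9
```

Request:
{"op": "apply_moves", "data": {
  "series": [
    {"dx": 4, "dy": -38, "dz": 0, "turn": 0, "jaw": 1},
    {"dx": 8, "dy": -77, "dz": 0, "turn": 0, "jaw": 1},
    {"dx": 12, "dy": -116, "dz": 0, "turn": 0, "jaw": 1},
    {"dx": 16, "dy": -155, "dz": 0, "turn": 0, "jaw": 1},
    {"dx": 20, "dy": -194, "dz": 0, "turn": 0, "jaw": 1}
  ]
}}

```text
time: 26.75
tool_pos: [0.5768, 0.1812, 0.2682]
tool_rot: [0.0, 0.997, -0.077, 0.0]
contact_force: [1.0, -0.4, -0.5]
gripper_width: 0.234
grasp_force: 58.9
```

```bash
python3 - <<'E'
from h import *
to(.6073,.2876,.269,-.154)
E
```

```text
t 26.75 pos [0.5768 0.1812 0.2682] yaw -0.1543 F [ 1.  -0.4 -0.5] w 0.234 gf 58.922864687629044
dx 13.8 dy -109.8 dz -0.8 turn -0.000
```

Request:
{"op": "apply_moves", "data": {
  "series": [
    {"dx": 5, "dy": -38, "dz": 0, "turn": 0, "jaw": 1},
    {"dx": 9, "dy": -75, "dz": 0, "turn": 0, "jaw": 1},
    {"dx": 13, "dy": -102, "dz": 10, "turn": 0, "jaw": 1},
    {"dx": 13.8, "dy": -109.8, "dz": 25, "turn": 0, "jaw": 1},
    {"dx": 13.8, "dy": -109.8, "dz": 38, "turn": 0, "jaw": 1}
  ]
}}

```text
time: 27.17
tool_pos: [0.6071, 0.2875, 0.2287]
tool_rot: [0.0, 0.997, -0.076, -0.0]
contact_force: [-1.0, -0.6, -0.3]
gripper_width: 0.232
grasp_force: 59.0
```

```bash
python3 - <<'E'
from asc import *
from sl import sl
grab_frame('top')
s=grab_frame('side');t=grab_frame('top');to(.6073,.2876,.231,-.154)
p=state()['tool_pos']
asc(s,190,232,255,335,2); sl(s,270,310,195,225)
asc(t,140,185,180,222)
for L in(0,.05,.1):
    X=[p[0],p[1],p[2]-.0975+L];print(L,proj(s,X).round(1),proj(t,X).round(1))
print(proj(s,[.6073,.2876,.115]),proj(t,[.6073,.2876,.115]))
E
```

```text
t 27.3167 pos [0.6059 0.2841 0.2273] yaw -0.155 F [ 0.6  0.  -0.4] w 0.228 gf 58.97581220604479
dx 0.8 dy -3.6 dz -3.7 turn -0.001
255 ##+++++++ccOOccc++........................
257 ++++++cccOOOcc++..........................
259 ....++ccccccc+............................
261 ......++ccccc++...........................
263 .......+ccccc++...........................
265 .......++ccccc++..........................
267 ........+ccccc++..........................
269 cccc....+ccccc++..........................
271 OOOOcccccccccc++..........................
273 OOOOOOOOccccccccccc.......................
275 OOOOOOOOOccccccccOOOOOccccccc.............
277 cccccccccccccccccOOOOOOOOOOOOOOOcccccc....
279 ccccccccccccccccccccccOOOOOOOOOOOOOOcc....
281 ++++cccccccccccccccccccccccccccccccc......
283 +++++++++++ccccccccccccccccccccccc........
285 ........++++ccccc++++++++++++++++++.......
287 ...........+ccccc+++++++++++++++++++++++++
289 ...........++ccccc+.............++++++++++
291 ............+ccccc+...............++++++++
293 ............+ccccc++..............++++++++
295 ............++ccccc+.....
[... 2519 characters left out ...]
+++++++bbbb####++++bbb###########
212 +++++++++++++++++++######++++++bb############
213 ++++++++++++++++++++++bb+++++bbbb############
214 +++++++++++++++++++++++bb+++bbbb#############
215 +++++++++++++++++++++++bbbbbbbb##############
216 +++++++++++++++++++++++###bbbb###############
217 ++++++++++++++++++++++#######################
218 ++++++++++++++++++++++#######################
219 ++++++++++++++++++++++##################+####
220 +++++++++++++++++++++##################+++###
221 ++++++++++++++++++++++#########+++####++++###
0 [[207.6 309.6]] [[155.6 202.9]]
0.05 [[203.2 281.1]] [[144.5 195.5]]
0.1 [[198.6 250.7]] [[131.8 187.1]]
[[206.70441123 318.96719791]] [[156.72257492 204.08934153]]
```

Request:
{"op": "apply_moves", "data": {
  "series": [
    {"dx": 3, "dy": -3.5, "dz": 0, "turn": 0, "jaw": 1},
    {"dx": 3, "dy": -3.5, "dz": 3, "turn": 0, "jaw": 1},
    {"dx": 3, "dy": -3.5, "dz": 6, "turn": 0, "jaw": 1},
    {"dx": 3, "dy": -3.5, "dz": 8, "turn": 0, "jaw": 1},
    {"dx": 3, "dy": -3.5, "dz": 8, "turn": 0, "jaw": 1}
  ]
}}

```text
time: 27.73
tool_pos: [0.6107, 0.2882, 0.2218]
tool_rot: [0.0, 0.997, -0.077, -0.0]
contact_force: [0.7, 0.5, -1.2]
gripper_width: 0.232
grasp_force: 59.0
```

```bash
python3 - <<'E'
from asc import *
s=grab_frame('side');t=grab_frame('top');to(.6073,.2876,.231,-.154)
asc(s,195,222,304,340,1)
asc(t,145,172,192,212)
E
```

```text
t 27.8333 pos [0.6107 0.2885 0.2222] yaw -0.1545 F [ 0.4 -0.5 -0.7] w 0.231 gf 58.97688325960189
dx -3.3 dy 1.4 dz -8.8 turn -0.000
304 ....++cccc++...............
305 ....++cccc++...............
306 .....+ccccc+...............
307 .....+ccccc++..............
308 .....+ccccc++..............
309 .....++cccc++..............
310 .....++cccc++..............
311 .....++cccc++..............
312 .....++cccc+++.............
313 ......+cccc++..............
314 ......++ccc+...............
315 .......++++................
316 .........+.................
317 ...........................
318 ...........................
319 ...........................
320 ...........................
321 ...........................
322 ...........................
323 ...........................
324 .................+.........
325 ................++.........
326 ........+++++++++++........
327 .......+++++++++++++.......
328 .......+++++++++++b+.......
329 ......++++++++++++bb+......
330 ......++++++++++++bb+......
331 ......++++++++++++bb+......
332 ......++b++++++bbbb+++.....
333 ......++bbbbbbbbbbb+++.....
334 ......++bbbbbbbbbbbb++.....
335 ......++bbbbbbbbbbb+++.....
336 .......+bbbbbbbbbbb++......
337 .......++bbbbbbbb++++......
338 .......+++bbbbb++++++......
339 ........+++++++++++++......
192 ##+++++++++++++++++++++++++
193 ####+++++++++++++++++++++++
194 #####++++++++++++++++++++++
195 ######+++++++++++++++++++++
196 c#######+++++++++++++++++++
197 #cc######++++++++++++++++++
198 +#########+...+++++++++++++
199 ++###c#####+....+++++++++++
200 ++++##c#####++...++++++++++
201 +++++##c#####++..++++++#+#+
202 ++++++++##c#++++..++++#####
203 ++++++..+###++bbb.+bb+#####
204 ++++++..+++++bbb..++b######
205 ++++++..++++bbbb.+++bbbbb##
206 +++++++..+++bbbb.+++bb#+bb#
207 ++++++++..++bbb.++++bb#++bb
208 ++++++++.......++++bbb#+++b
209 ++++++++++..+++++++bb##+++b
210 +++++++++++++b+++bbbb##+++b
211 ++++++++++++++bbbbb###++++b
```

Request:
{"op": "apply_moves", "data": {
  "series": [
    {"dx": -2, "dy": 1, "dz": 0, "turn": 0, "jaw": 1},
    {"dx": -2, "dy": 1, "dz": 3, "turn": 0, "jaw": 1},
    {"dx": -2, "dy": 1, "dz": 6, "turn": 0, "jaw": 1},
    {"dx": -2, "dy": 1, "dz": 8, "turn": 0, "jaw": 1},
    {"dx": -2, "dy": 1, "dz": 8, "turn": 0, "jaw": 1}
  ]
}}

```text
time: 28.25
tool_pos: [0.6082, 0.2879, 0.2131]
tool_rot: [0.0, 0.997, -0.077, -0.001]
contact_force: [-0.3, -0.8, -0.3]
gripper_width: 0.233
grasp_force: 59.0
```

```bash
python3 - <<'E'
from asc import *
s=grab_frame('side');t=grab_frame('top');to(.6073,.2876,.231,-.154)
asc(s,195,222,304,340,1)
asc(t,145,172,192,212)
E
```

```text
t 28.35 pos [0.6085 0.288  0.2137] yaw -0.1542 F [-0.3 -0.  -0.8] w 0.231 gf 58.98190941195935
dx -1.1 dy 0.6 dz -17.3 turn -0.000
304 ......+ccccc+..............
305 ......+ccccc++.............
306 ......+ccccc++.............
307 ......++cccc++.............
308 ......++ccccc+.............
309 .......+ccccc+.............
310 .......+ccccc++............
311 .......+ccccc++............
312 .......++cccc++............
313 .......++cccc++............
314 ........+cccc++............
315 ........+cccc++............
316 .........ccccc+............
317 .........+cccc+............
318 .........+cccc+............
319 .........+cccc+............
320 .........++cc++............
321 ..........++++.............
322 ...........................
323 ...........................
324 .................+.........
325 ...............++++........
326 .........++++++++++........
327 ........++++++++++++.......
328 .......+++++++++++++.......
329 ......+++++++++++++++......
330 ......+++++++++++++++......
331 ......++++++++++++b++......
332 ......++b+++++++bbb++......
333 ......++bbbbbbbbbbb+++.....
334 ......++bbbbbbbbbbb+++.....
335 .......+bbbbbbbbbbb+++.....
336 .......+bbbbbbbbbbb++......
337 .......++bbbbbbbb++++......
338 .......+++bbbbbb++++.......
339 .........+++++++++++.......
192 +++++++++++++++++++++++++++
193 ##+++++++++++++++++++++++++
194 ###++++++++++++++++++++++++
195 ####+++++++++++++++++++++++
196 ######+++++++++++++++++++++
197 c#######+++++++++++++++++++
198 #c#######++...+++++++++++++
199 ##c#######......+++++++++++
200 ++##c#####++++...++++++++++
201 +++##########++..++++++#+#+
202 +++++#########++..b+++#####
203 ++++++++####c##bb.+b++#####
204 ++++++..+#ccc#bb..++b######
205 ++++++..++####bbb+++bbbbb##
206 +++++++..++##bbb.+++b##+bbb
207 +++++++...++bbb.++++b##++bb
208 ++++++++.......+++++b##+++b
209 ++++++++++...++++++bb##+++b
210 +++++++++++++b+++bbb##++++b
211 ++++++++++++++bbbbbb##++++b
```

Request:
{"op": "apply_moves", "data": {
  "series": [
    {"dx": 0, "dy": 0, "dz": 4, "turn": 0, "jaw": 1},
    {"dx": 0, "dy": 0, "dz": 8, "turn": 0, "jaw": 1},
    {"dx": 0, "dy": 0, "dz": 12, "turn": 0, "jaw": 1},
    {"dx": 0, "dy": 0, "dz": 16, "turn": 0, "jaw": 1},
    {"dx": 0, "dy": 0, "dz": 20, "turn": 0, "jaw": 1}
  ]
}}

```text
time: 28.77
tool_pos: [0.6085, 0.288, 0.1934]
tool_rot: [0.0, 0.997, -0.077, -0.0]
contact_force: [0.1, 0.0, -1.2]
gripper_width: 0.229
grasp_force: 59.0
```

Request:
{"op": "apply_moves", "data": {
  "series": [
    {"dx": 0, "dy": 0, "dz": 4, "turn": 0, "jaw": 1},
    {"dx": 0, "dy": 0, "dz": 8, "turn": 0, "jaw": 1},
    {"dx": 0, "dy": 0, "dz": 12, "turn": 0, "jaw": 1},
    {"dx": 0, "dy": 0, "dz": 16, "turn": 0, "jaw": 1},
    {"dx": 0, "dy": 0, "dz": 16, "turn": 0, "jaw": 1}
  ]
}}

```text
time: 29.18
tool_pos: [0.6081, 0.2878, 0.1767]
tool_rot: [0.0, 0.997, -0.077, -0.001]
contact_force: [0.5, 0.1, -1.0]
gripper_width: 0.234
grasp_force: 59.0
```

Request:
{"op": "apply_moves", "data": {
  "series": [
    {"dx": 0, "dy": 0, "dz": 4, "turn": 0, "jaw": 1},
    {"dx": 0, "dy": 0, "dz": 8, "turn": 0, "jaw": 1},
    {"dx": 0, "dy": 0, "dz": 11, "turn": 0, "jaw": 1},
    {"dx": 0, "dy": 0, "dz": 14, "turn": 0, "jaw": 1},
    {"dx": 0, "dy": 0, "dz": 17, "turn": 0, "jaw": 1}
  ]
}}

```text
time: 29.6
tool_pos: [0.6086, 0.288, 0.1607]
tool_rot: [0.0, 0.997, -0.077, -0.0]
contact_force: [-0.4, -1.3, 0.4]
gripper_width: 0.23
grasp_force: 59.0
```

Request:
{"op": "apply_moves", "data": {
  "series": [
    {"dx": 0, "dy": 0, "dz": 2, "turn": 0, "jaw": 1},
    {"dx": 0, "dy": 0, "dz": 4, "turn": 0, "jaw": 1},
    {"dx": 0, "dy": 0, "dz": 6, "turn": 0, "jaw": 1},
    {"dx": 0, "dy": 0, "dz": 8, "turn": 0, "jaw": 1},
    {"dx": 0, "dy": 0, "dz": 10, "turn": 0, "jaw": 1}
  ]
}}

```text
time: 30.02
tool_pos: [0.6093, 0.2881, 0.1525]
tool_rot: [-0.0, 0.997, -0.077, 0.001]
contact_force: [-0.8, -0.8, 3.5]
gripper_width: 0.227
grasp_force: 59.5
```

Request:
{"op": "apply_moves", "data": {
  "series": [
    {"dx": 0, "dy": 0, "dz": 1.5, "turn": 0, "jaw": 1},
    {"dx": 0, "dy": 0, "dz": 3, "turn": 0, "jaw": 1},
    {"dx": 0, "dy": 0, "dz": 4.5, "turn": 0, "jaw": 1},
    {"dx": 0, "dy": 0, "dz": 6, "turn": 0, "jaw": 1}
  ]
}}

```text
time: 30.35
tool_pos: [0.6089, 0.2881, 0.1453]
tool_rot: [-0.0, 0.997, -0.077, 0.0]
contact_force: [0.6, -0.6, 3.5]
gripper_width: 0.226
grasp_force: 59.5
```

Request:
{"op": "apply_moves", "data": {
  "series": [
    {"dx": 0, "dy": 0, "dz": 1.5, "turn": 0, "jaw": 1},
    {"dx": 0, "dy": 0, "dz": 3, "turn": 0, "jaw": 1},
    {"dx": 0, "dy": 0, "dz": 4, "turn": 0, "jaw": 1}
  ]
}}

```text
time: 30.6
tool_pos: [0.6086, 0.2881, 0.1409]
tool_rot: [-0.0, 0.997, -0.077, -0.0]
contact_force: [0.4, -0.2, 3.1]
gripper_width: 0.225
grasp_force: 59.5
```

Request:
{"op": "apply_moves", "data": {
  "series": [
    {"dx": 0, "dy": 0, "dz": 1, "turn": 0, "jaw": 1},
    {"dx": 0, "dy": 0, "dz": 2, "turn": 0, "jaw": 1},
    {"dx": 0, "dy": 0, "dz": 3, "turn": 0, "jaw": 1},
    {"dx": 0, "dy": 0, "dz": 4, "turn": 0, "jaw": 1}
  ]
}}

```text
time: 30.93
tool_pos: [0.6096, 0.2883, 0.14]
tool_rot: [-0.0, 0.997, -0.077, 0.001]
contact_force: [-4.2, -2.1, 15.5]
gripper_width: 0.227
grasp_force: 60.8
```

Request:
{"op": "apply_moves", "data": {
  "series": [
    {"dx": 0, "dy": 0, "dz": 0.3, "turn": 0, "jaw": 1},
    {"dx": 0, "dy": 0, "dz": 0.3, "turn": 0, "jaw": 1},
    {"dx": 0, "dy": 0, "dz": 0.3, "turn": 0, "jaw": 1},
    {"dx": 0, "dy": 0, "dz": 0.3, "turn": 0, "jaw": 1}
  ]
}}

```text
time: 31.27
tool_pos: [0.6096, 0.2883, 0.14]
tool_rot: [-0.0, 0.997, -0.077, 0.001]
contact_force: [-3.3, -1.2, 12.2]
gripper_width: 0.23
grasp_force: 60.6
```

```bash
python3 - <<'E'
from asc import *
s=grab_frame('side');to(.6073,.2876,.231,-.154)
asc(s,185,235,285,345,2)
p=state()['tool_pos']
for z in (.115,.12,.13,.14,.165): print(z,proj(s,[.6073,.2876,z]))
E
```

```text
t 31.3167 pos [0.6095 0.2882 0.1399] yaw -0.1541 F [-4.1 -0.4 13.8] w 0.23 gf 60.60618946328759
dx -2.1 dy 1.0 dz -91.1 turn -0.000
285 ###########################++++++++ccc+...........
287 #############++ccOOOcc#####++++++++++++++++++++++.
289 ###########+++++cOOOOOcc###++++........+++++++++++
291 ###########+++++cOOOOOOc####+++........+++++++++++
293 +##########+++++cOOOOOOcc###+++.........++++++++++
295 +##########++++++cOOOOccc###+++...................
297 ++#########++++++cOOOOccc###++....................
299 .+##########+++++ccOOOOcc+++......................
301 .+##########++++++cOOOOcc+........................
303 .++#########++++++cOOOOcc+........................
305 ...+++#######+++++ccOOOcc+........................
307 .......++++++++++ccOOccc+.........................
309 .............+++cccccc+...........................
311 ................+ccccc+...........................
313 ................+ccccc+...........................
315 .................+cccc+...........................
317 ..................ccccc+... ......................
319 ..................ccccc+... .
[... 158 characters left out ...]
+++.........................
327 ...................++++++++++.....................
329 .................+++++++++++++....................
331 ................+++++++++++bb++...................
333 ................++bbbbbbbbbbb++...................
335 .................+bbbbbbbbbbb++...................
337 .................++bbbbbbbbb++....................
339 ...................+++++++++......................
341 ......................++++++......................
343 ......................++++++++++..................
0.115 [[206.70441123 318.96719791]]
0.12 [[206.28405755 316.23871329]]
0.13 [[205.43566643 310.73186934]]
0.14 [[204.57687329 305.15750661]]
0.165 [[202.38310658 290.91792926]]
```

Request:
{"op": "apply_moves", "data": {
  "series": [
    {"dx": 0, "dy": 0, "dz": -3, "turn": 0, "jaw": 1},
    {"dx": 0, "dy": 0, "dz": -3, "turn": 0, "jaw": 0.5},
    {"dx": 0, "dy": 0, "dz": -3, "turn": 0, "jaw": 0.4},
    {"dx": 0, "dy": 0, "dz": -3, "turn": 0, "jaw": 0.4},
    {"dx": 0, "dy": 0, "dz": -3, "turn": 0, "jaw": 0.4}
  ]
}}

```text
time: 31.73
tool_pos: [0.608, 0.2878, 0.1385]
tool_rot: [0.0, 0.997, -0.077, -0.001]
contact_force: [0.4, -0.2, -0.1]
gripper_width: 0.599
grasp_force: 0.0
```

Request:
{"op": "apply_moves", "data": {
  "series": [
    {"dx": 0, "dy": 0, "dz": -10, "turn": 0, "jaw": 0.4},
    {"dx": 0, "dy": 0, "dz": -30, "turn": 0, "jaw": 0.4},
    {"dx": 0, "dy": 0, "dz": -60, "turn": 0, "jaw": 0.4},
    {"dx": 0, "dy": 0, "dz": -90, "turn": 0, "jaw": 0.4},
    {"dx": 0, "dy": 0, "dz": -90, "turn": 0, "jaw": 0.4}
  ]
}}

```text
time: 32.15
tool_pos: [0.6119, 0.2891, 0.2391]
tool_rot: [-0.003, 0.997, -0.077, 0.006]
contact_force: [0.4, 1.5, 1.6]
gripper_width: 0.595
grasp_force: 0.0
```

```bash
python3 - <<'E'
from asc import *
s=grab_frame('side');grab_frame('side');to(.6073,.2876,.231,-.154)
asc(s,185,235,280,345,2)
E
```

```text
t 32.25 pos [0.6098 0.2884 0.233 ] yaw -0.1542 F [-0.3  0.1 -0. ] w 0.599 gf 0.0
dx -2.3 dy 1.2 dz 2.0 turn -0.000
280 ccccccccccccccccccccccccccccccccccOOOOOOcc........
282 ##+++++++++++++ccccccccccccccccccccccccc..........
284 +++...++++++++++++++++++++++ccccccccccc...........
286 +.............++cccccc++++++++++++++++++++++++....
288 ............cccOOOOOOOOcc+..++..++++++++++++++++++
290 ..........ccOOOOOOOOOOOOcc.............+++++++++++
292 ..........cOOOOOOOOOOOOOcc.............+++++++++++
294 ..........ccOOOOOOOOOOOccc+..............+++++++++
296 ..........+ccOOOOOOOOOcccc+.......................
298 ..........+ccOOOOOOOOOcccc++......................
300 ...........ccOOOOOOOOOOcccc+......................
302 ...........+cOOOOOOOOOOcccc+......................
304 ...........+ccOOOOOOOOOcccc+......................
306 ............ccOOOOOOOOOccc+.......................
308 .............+ccccOOcccc+.........................
310 ................++ccccc++.........................
312 .................++cccc++.........................
314 ..................+ccccc+.........................
316 ...................+cccc+.........................
318 ..................++cccc+.........................
320 ..................++cccc+.........................
322 ....................+++...........................
324 ......................++++++......................
326 ..................+++++++++++.....................
328 .................+++++++++++b+....................
330 ................++++++++++++bb+...................
332 ................+++++++++++bb+++..................
334 ................++bbbbbbbbbbb+++..................
336 .................+bbbbbbbbbbb++...................
338 ..................++bbbbb++++++...................
340 ...................++++++++++++...................
342 .....................+++++++++++..................
344 ...................+++++++++++bbb.................
```

The rod stands upright in the vial with its cap clear of the gripper, so I'm handing the job in.

```bash
python3 - <<'E'
from h import *
print(ticket.job_done())
E
```

```text
the job is handed in; nothing more can be done
None
```

I handed the job in at about 32 s, but the hand-in returned no verdict. The rod was weighed standing free in the tube, then pushed onto the bottomed plug at about 12–15 N and left upright in the blue-banded vial. On the way I dropped it once on the balance; it rolled to the table beside the bottle and I picked it up again, and I did not check at the end that the bottle, brush and fragment hadn't moved.

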